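Complete the hot-air nozzle caddy and lift it for hand-over

ROBOT

A 7-joint arm with a two-finger parallel gripper is mounted at the origin on the work surface. World frame = base frame: x ahead of the robot, y to its left, z up, the work surface at z = 0. Lengths are in m, angles in rad, forces in N, time in s.
With the tool pointing down it reaches from about 0.35 to 0.9 m from the base axis. Payload 7.2 kg.
Tool frame: the origin (TCP) lies on the centre line of the jaws, within the pads' length; the fingertips stand 22 mm ahead of it and the grasp point (between the pads) lies 3 mm ahead of it (bot.tip_reach is the distance from the TCP to the fingertips, in m); z points along the fingers, x is the direction in which the jaws open and shut, and the axes are right-handed (so a half turn about z gives the same grasp; the last joint's range is limited). The gripper opens to 85 mm and grips with 20 to 120 N. Pads are 22 mm wide; open, the fingers measure 114 mm over their backs; the gripper's body (76 mm by 85 mm) begins 54 mm behind the grasp point. The pads swing forward as they close: fully open they stand 13 mm farther back than shut.
Start: joints at [1.105, 0.411, -0.013, 1.596, 0.006, 1.134, -0.082], TCP at [0.242, -0.576, 0.229] pointing down, gripper open.
Joint ranges: [-2.95, 2.95], [-0.29, 1.99], [-1.47, 1.44], [0.14, 2.54], [-1.03, 4.17], [0.13, 1.85], [-2.86, 2.86]. Speed limits (rad/s): [2.39, 2.39, 3.01, 3.01, 3.14, 3.14, 3.14].

INTERFACE

Orientations are given as [roll, pitch, yaw] about the fixed x, y, z axes, in that order (R = Rz(yaw) Ry(pitch) Rx(roll)).
In Python, from station import telemetry, eyes, workorder, bot gives the robot as it stands.
- The arm moves only by the tool move_arm, never from a script. Its argument "deltas" is a list of rows, each an object of numbers: "dx", "dy", "dz": the shift along the tool's x, y, z in cm; "ax", "ay", "az": the turn, a rotation vector about the tool's x, y, z in degrees; "grip": the opening in per cent of the stroke, from 0 (shut) to 100 (fully open). In form: [{"dx": .., "dy": .., "dz": .., "ax": .., "ay": .., "az": .., "grip": ..}, ...]. A call has 1 to 5 rows; each row is the pose to reach, as a shift and turn from the pose commanded when the call began, along the tool's axes at that moment; what a row does not reach only later rows make up. A row lasts 1/10 s, in which the tool goes at most 50 mm and 8.59 degrees, less where a joint would pass 70% of its speed; a pose out of reach is approached as far as the arm can. A call with a gripper value outside its range is refused whole. The fingers move at their own pace and stop on an object; "newtons" is the grip in N (left out, the last holds). Time passes only in rows, so rows that repeat a pose let the fingers close. It gives the time, the measured TCP pose, the force and the opening at its end, in the units of the state.
- telemetry.observe(): the state, without advancing time (a new reading comes with each control period).
- eyes.snapshot(name): name is "scene" or "top" or "wrist"; returns a dict with "color" (384x512x3 uint8, red, green, blue), "K" (3x3 intrinsics, pixels), "position" and "attitude" of the camera in the world; the wrist camera has in their place "mount" (4x4, takes a point from camera to tool coordinates, whose origin is the TCP and whose axes are the tool frame's). Camera axes: x right, y up, looking along -z (the intrinsics and any distortion apply to the point x, -y, -z); pixel columns grow to the right and rows downward; lengths in m; the calibration is good to about 2 mm. A picture is of the moment at which its call begins: read the wrist's pose just before it. There is no depth.
- workorder.hand_in(): hands the job in, once; it reports no verdict.
The state is a dict: "time": time; "qpos": joint angles; "dq": joint speeds; "tau": joint torques, N m; "eef_pos": TCP position; "eef_rot": TCP orientation; "force": force on the tool from outside, world axes, zero at the start; "wrist_torque": the same for the moment, N m; "width": finger opening in m.
Only numpy, scipy, OpenCV 4.12 (cv2) and the standard library are available. Lean on these libraries where they do the work, as an engineer would, in place of code of your own. Each camera call takes 0.05 s, during which the arm holds its last target.

TASK

One hot-air nozzle is still standing on the bench: put it on the free spigot of the nozzle caddy, pushing it fully home before you let go of it. Then pick the caddy up by its handle and hold it in the air, level and steady, with its feet about 10 cm above the bench and all four nozzles still fully on their spigots, so that a colleague can take it. Finish while still holding it; never let it tip, and leave the circuit module, the jar and the screwdriver alone.

Things in the scene. Friction and masses are not known exactly. Their poses are not given: they have to be found in the camera images.
- nozzle_mid (a point): Loose steel hot-air nozzle, 70 mm tall, 30 to 65 g, standing collar down on the bench. Lower 25 mm: collar, 28 mm outside, open below, bore 24 mm, 25 mm deep (its small screw ear is only look). Shoulder from 25 to 31 mm, then a plain outlet tube 18 mm in diameter from 31 to 70 mm: grip here. Point: on the axis, half-way up (35 mm above the lower rim); z along the axis, up.
- caddy: Loose nozzle caddy, any yaw: blue base 200 x 160 mm (x, y), top face 16 mm above the bench, rim 4 mm higher, four brass spigots at x = +-75, y = +-58 mm, an arched handle over the middle. The spigot at +75, +58 is free, the others carry nozzles. 0.45 to 0.85 kg in all, centre of mass within 15 mm of the middle. Origin: under the centre, at the feet (0 on the bench); z up.
- caddy_grip (a point): Centre of the handle's black grip, above the middle of the caddy, 100 mm above the underside of its feet. The grip lies along the caddy's x: 74 mm long, 20 mm tall, flat upright sides 16 mm apart (along the caddy's y). Rod legs at x = +-50 mm; 74 mm free below it. Axes as the caddy's.
- free_seat (a point): Where the loose nozzle's centre lies when fully home: on the free spigot's axis, 35 mm above the base's top face (51 mm above the bench), axes as the caddy's. Spigot: 21 mm in diameter, 23 mm high, its upper 8 mm tapering to 12 mm diameter; 1.5 mm play all round in the bore. Home = the collar's rim stands on the base's top face; only its weight keeps it there.
- nozzle_b_mid (a point): Nozzle already on the caddy, at caddy x = -75, y = +58 mm: same collar and height (70 mm), round tube 12 mm in diameter. Point: on its axis, half-way up.
- nozzle_c_mid (a point): Nozzle already on the caddy, at caddy x = -75, y = -58 mm: same collar and height (70 mm), square 26 mm head. Point: on its axis, half-way up.
- nozzle_d_mid (a point): Nozzle already on the caddy, at caddy x = +75, y = -58 mm: same collar and height (70 mm), flat slot head 24 x 10 mm. Point: on its axis, half-way up.
- module: Bystander: a clear circuit module, 112 x 82 mm (x, y), 46 mm tall, blue board on top with coloured terminals. Origin under its centre.
- jar: Bystander: a small amber flux jar with a white cap, 44 mm in diameter, 45 mm tall. Origin under its centre.
- driver: Bystander: a grey-handled screwdriver lying on the bench, 160 mm long along its x (tip to +x), 26 mm thick. Origin under its middle.
Not all that is in view belongs to the job. What is shaped like the part that bears nozzle_mid but yellow is not meant.

How it is judged:
By the outcome, as a careful person would: the job done as asked, in the order asked, and still so for the second after the job is handed in, while the arm keeps its last pose, push and grip.
It also fails if it takes over 48 s, if anything falls off the work surface, if the arm or the gripper's body presses on something with over 40 N, if the wrist force passes 120 N, or if a joint passes its speed limit or range.

## Working session

There is one attempt and no reset: what is moved stays moved. The work goes in short steps, Python scripts to look and compute and a tool call to move; the robot and the scene stay as the last step left them, time stands still between calls to the robot, and variables do not carry over. Pictures are saved under pics/ and viewed, and the job is handed in when it is done.

Besides the shell and the picture viewer there is one more tool, called after "Emit:" as name(argument=value, ...), one argument or row to a line, values as JSON. move_arm: Moves the arm, as the interface text tells. Its arguments: {"type":"object","properties":{"deltas":{"type":"array","items":{"type":"object","properties":{"dx":{"type":"number"},"dy":{"type":"number"},"dz":{"type":"number"},"ax":{"type":"number"},"ay":{"type":"number"},"az":{"type":"number"},"grip":{"type":"number"}}}},"newtons":{"type":"number"}},"required":["deltas"]}

```bash
ls; mkdir -p pics; python3 - <<'E'
from station import telemetry, eyes, workorder, bot
import cv2,numpy as np,pickle
s=telemetry.observe();print(s)
d={}
for n in("scene","top","wrist"):
    p=eyes.snapshot(n);d[n]=p
    cv2.imwrite(f"pics/{n}0.png",p["color"][:,:,::-1])
    print(n,{k:v for k,v in p.items() if k!="color"})
pickle.dump(d,open("p0.pkl","wb"))
E
```

```text
pics
{'time': 0.0, 'qpos': array([ 1.1048105 ,  0.41189172, -0.01272531,  1.59704449,  0.00561079,
        1.13428749, -0.08221677]), 'dq': array([ 0.00010515,  0.00015292, -0.00061361,  0.00051499,  0.00210586,
        0.00152868,  0.00068028]), 'tau': array([-3.18528364e-04, -6.00632358e+01,  6.82659522e-01, -2.99407607e+01,
        1.39461693e-02,  1.05092127e-02, -1.83263955e-05]), 'eef_pos': array([ 0.241885  , -0.57575818,  0.22795792]), 'eef_rot': array([ 3.14147510e+00,  1.59097765e-03, -1.17298597e+00]), 'force': array([ 0.45487338, -0.60303163,  0.07999392]), 'wrist_torque': array([ 0.06678162, -0.04688682, -0.01737047]), 'width': 0.08538969392005018}
scene {'K': array([[450.82492587,   0.        , 252.06983405],
       [  0.        , 450.82492587, 195.59315906],
       [  0.        ,   0.        ,   1.        ]]), 'position': array([ 1.02790895, -0.78847208,  0.85862452]), 'attitude': array([0.87992699, 0.01301685, 0.49496606])}
top {'K': array([[357.96178197,   0.        , 250.42723234],
       [  0.        , 357.96178197, 185.79193774],
       [  0.        ,   0.        ,   1.        ]]), 'position': array([0.37134479, 0.02915242, 1.05611521]), 'attitude': array([ 0.19731007, -0.01868427, -1.56528607])}
wrist {'K': array([[326.05499499,   0.        , 249.96298966],
       [  0.        , 326.05499499, 191.60097029],
       [  0.        ,   0.        ,   1.        ]]), 'mount': array([[ 9.99999525e-01, -8.29243133e-04, -5.12811517e-04,
        -2.55830129e-04],
       [-9.46612003e-04, -9.51735034e-01, -3.06919417e-01,
        -7.84164109e-02],
       [-2.33549868e-04,  3.06919756e-01, -9.51735367e-01,
        -1.45181734e-01],
       [ 0.00000000e+00,  0.00000000e+00,  0.00000000e+00,
         1.00000000e+00]])}
```

View pics/scene0.png

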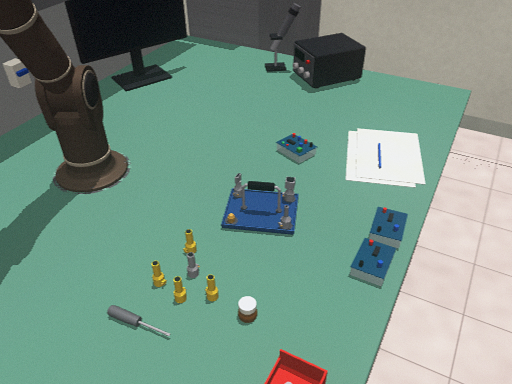

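View pics/top0.png

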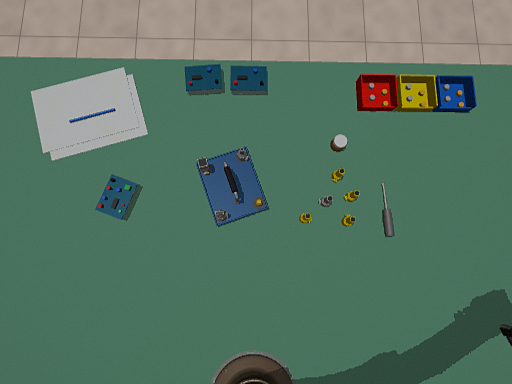

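View pics/wrist0.png

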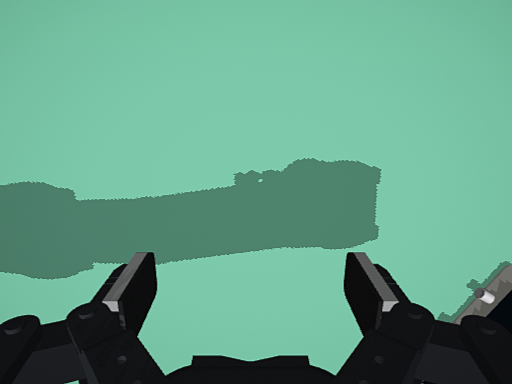

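Candidates for the nozzle in the top view: the grey one at (326,200), and yellow decoys at (338,174), (352,195), (349,220) and (306,217). In the scene view the grey one is at (193,264). Nozzles already on the caddy are at (204,165), (243,154) and (221,215), and the free spigot (orange/brass) is at (259,203). I choose the grey one and check it in close crops.

```bash
cat > h.py <<'E'
import numpy as np,cv2
from scipy.spatial.transform import Rotation as R
def campose(p,s=None):
    if 'mount' in p:
        T=np.eye(4);T[:3,:3]=R.from_euler('xyz',s['eef_rot']).as_matrix();T[:3,3]=s['eef_pos'];M=T@p['mount'];return M[:3,:3],M[:3,3]
    return R.from_euler('xyz',p['attitude']).as_matrix(),p['position']
def ray(p,uv,s=None):
    A,c=campose(p,s);K=p['K'];d=A@np.array([(uv[0]-K[0,2])/K[0,0],-(uv[1]-K[1,2])/K[1,1],-1]);return c,d
def onz(p,uv,z,s=None):
    c,d=ray(p,uv,s);return c+d*(z-c[2])/d[2]
def proj(p,X,s=None):
    A,c=campose(p,s);v=(np.atleast_2d(X)-c)@A;K=p['K'];return np.c_[K[0,2]-K[0,0]*v[:,0]/v[:,2],K[1,2]+K[1,1]*v[:,1]/v[:,2]]
def crop(p,x,y,w,h,f,name):
    c=p['color'][y:y+h,x:x+w,::-1];cv2.imwrite(name,cv2.resize(c,None,fx=f,fy=f,interpolation=cv2.INTER_CUBIC))
E
python3 - <<'E'
import pickle;from h import *
d=pickle.load(open('p0.pkl','rb'))
crop(d['top'],190,140,90,90,6,'pics/tc.png');crop(d['top'],295,160,70,70,8,'pics/tn.png')
crop(d['scene'],140,160,180,150,4,'pics/sc.png')
print(onz(d['top'],(326,201),0.03),onz(d['scene'],(193,266),0.03))
E
```

```text
[ 0.53350668 -0.20914524  0.03      ] [ 0.54246571 -0.21430017  0.03      ]
```

View pics/tc.png

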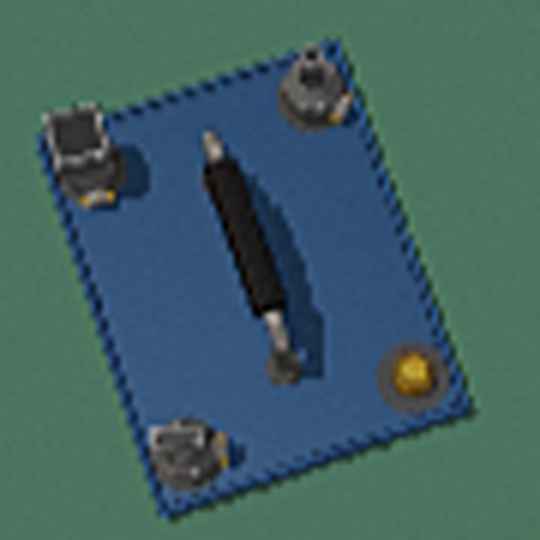

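View pics/tn.png

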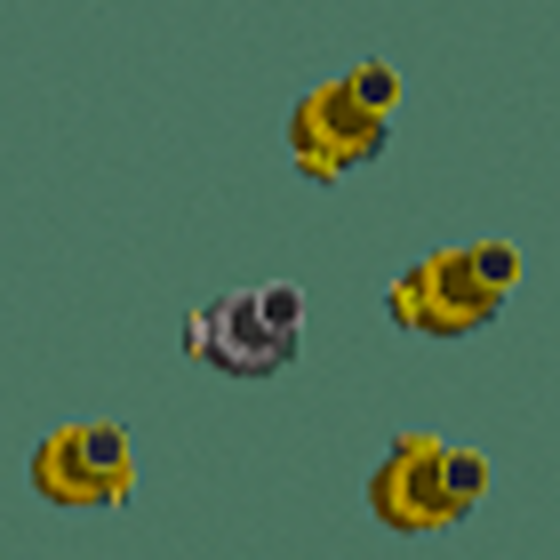

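View pics/sc.png

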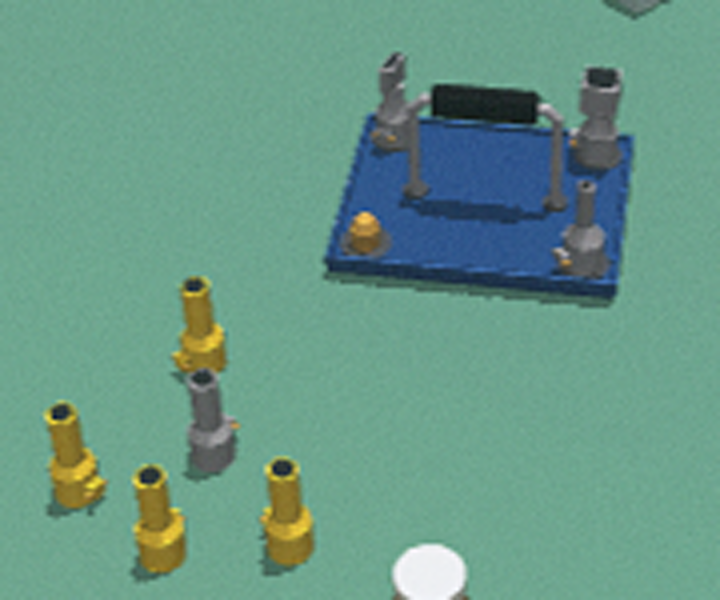

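```bash
cat > meas.py <<'E'
import pickle;from h import *
from scipy.optimize import least_squares
d=pickle.load(open('p0.pkl','rb'))
T,S=d['top'],d['scene']
t=lambda x,y,ox,oy,f:((x+.5)/f-.5+ox,(y+.5)/f-.5+oy)
# nozzle top
a=onz(T,t(281,306,295,160,8),.07);b=onz(S,t(203,378,140,160,4),.07);print('noz',a,b)
# caddy corner & spigot fit, caddy frame pts
P=np.array([[-100,80,20],[-100,-80,20],[100,-80,20],[100,80,20],[75,58,38],[-75,58,86],[-75,-58,86]])/1e3
uv=np.array([t(*q,190,140,6) for q in [(337,42),(42,140),(165,517),(470,410),(414,372),(312,55),(78,135)]])
def f(x,p=T,u=uv,P=P):
    c,s=np.cos(x[2]),np.sin(x[2]);W=P@np.array([[c,s,0],[-s,c,0],[0,0,1]])+[x[0],x[1],0]
    return (proj(p,W)-u).ravel()
r=least_squares(f,[.55,.05,np.pi]);print(r.x,np.degrees(r.x[2]));print(f(r.x).reshape(-1,2).round(1))
P2=np.array([[75,58,38],[-75,58,86],[-75,-58,86],[75,-58,86],[0,0,110]])/1e3
uv2=np.array([t(*q,140,160,4) for q in [(365,222),(586,188),(601,78),(394,62),(486,95)]])
g=lambda x:f(x,S,uv2,P2)
r2=least_squares(g,r.x);print(r2.x);print(g(r2.x).reshape(-1,2).round(1))
for x in(r.x,r2.x):
  c,s=np.cos(x[2]),np.sin(x[2]);print('seat',x[0]+c*.075-s*.058,x[1]+s*.075+c*.058)
E
python3 meas.py
```

```text
noz [ 0.53630979 -0.21055984  0.07      ] [ 0.53930561 -0.21387029  0.07      ]
[0.58030843 0.06634312 3.4839345 ] 199.6147429823045
[[ 0.4 -0.7]
 [-1.1 -0.3]
 [-0.6  0.3]
 [ 0.7  0.1]
 [ 0.3 -0.1]
 [ 0.3  0.5]
 [ 0.   0.1]]
[0.5856961  0.06079005 3.48446085]
[[-0.1 -0.3]
 [ 0.3 -0.2]
 [ 0.4  0.5]
 [-0.5  0.1]
 [-0.1 -0.1]]
seat 0.5291308463685432 -0.013468251527450986
seat 0.5345605329919606 -0.01904824766778198
```

```bash
cat >> h.py <<'E'
def go(s,xyz,yaw=None):
    Rm=R.from_euler('xyz',s['eef_rot']);d=Rm.inv().apply(np.array(xyz)-s['eef_pos'])*100
    out=[d.round(2)]
    if yaw is not None:
        out.append(np.degrees((Rm.inv()*R.from_euler('xyz',[np.pi,0,yaw])).as_rotvec()).round(2))
    return out
def st(s):
    print('t %.2f'%s['time'],s['eef_pos'].round(4),np.degrees(s['eef_rot']).round(2),'F',s['force'].round(2),'M',s['wrist_torque'].round(2),'w',round(s['width'],4))
E
python3 - <<'E'
from station import *
from h import *
s=telemetry.observe();st(s);print(bot.tip_reach,dir(bot))
print(go(s,[.538,-.212,.22],np.radians(-70.4)))
E
```

```text
t 0.15 [ 0.242  -0.5758  0.2281] [ 1.800e+02  7.000e-02 -6.721e+01] F [ 0.51  0.23 -0.01] M [0.   0.01 0.01] w 0.0855
0.022 ['PlanningError', '__class__', '__delattr__', '__dict__', '__dir__', '__doc__', '__eq__', '__format__', '__ge__', '__getattribute__', '__getstate__', '__gt__', '__hash__', '__init__', '__init_subclass__', '__le__', '__lt__', '__module__', '__ne__', '__new__', '__reduce__', '__reduce_ex__', '__repr__', '__setattr__', '__sizeof__', '__str__', '__subclasshook__', '__weakref__', 'tip_reach']
[array([-22.07, -41.39,   0.84]), array([0.  , 0.07, 3.19])]
```

Emit:
move_arm(
  deltas=[
    {"dx": -1,"dy": -2,"az": 1,"grip": 50},
    {"dx": -3,"dy": -5.5,"az": 2,"grip": 50},
    {"dx": -5,"dy": -9.5,"az": 3.2,"grip": 50},
    {"dx": -7,"dy": -13.5,"az": 3.2,"grip": 50},
    {"dx": -9.3,"dy": -17.5,"az": 3.2,"grip": 50},
  ],
)

```text
invalid input at $.deltas[0]: expected keys dx, dy, dz, ax, ay, az, grip
```

```bash
python3 - <<'E'
from station import *
from h import *
s=telemetry.observe();st(s)
print(go(s,[.538,-.212,.22],np.radians(-70.4)))
E
```

```text
t 0.15 [ 0.242  -0.5758  0.2281] [ 1.800e+02  7.000e-02 -6.721e+01] F [ 0.51  0.23 -0.01] M [0.   0.01 0.01] w 0.0855
[array([-22.07, -41.39,   0.84]), array([0.  , 0.07, 3.19])]
```

Emit:
move_arm(
  deltas=[
    {"dx": -1,"dy": -2,"dz": 0,"ax": 0,"ay": 0,"az": 1,"grip": 50},
    {"dx": -3,"dy": -5.5,"dz": 0,"ax": 0,"ay": 0,"az": 2,"grip": 50},
    {"dx": -5,"dy": -9.5,"dz": 0,"ax": 0,"ay": 0,"az": 3.2,"grip": 50},
    {"dx": -7,"dy": -13.5,"dz": 0,"ax": 0,"ay": 0,"az": 3.2,"grip": 50},
    {"dx": -9.3,"dy": -17.5,"dz": 0,"ax": 0,"ay": 0,"az": 3.2,"grip": 50},
  ],
)

```text
time: 0.65
eef_pos: [0.3682, -0.4213, 0.2286]
eef_rot: [3.141, 0.0, -1.229]
force: [0.6, 0.5, 0.4]
width: 0.0428
```

```bash
python3 - <<'E'
from station import *
from h import *
s=telemetry.observe();st(s)
print(go(s,[.538,-.212,.22],np.radians(-70.4)))
E
```

```text
t 0.65 [ 0.3682 -0.4213  0.2286] [179.99   0.   -70.43] F [0.61 0.52 0.4 ] M [ 0.02 -0.07 -0.03] w 0.0428
[array([-14.04, -23.01,   0.86]), array([ 0.01,  0.  , -0.03])]
```

Emit:
move_arm(
  deltas=[
    {"dx": -2.4,"dy": -4,"dz": 0,"ax": 0,"ay": 0,"az": 0,"grip": 50},
    {"dx": -4.8,"dy": -8,"dz": 0.3,"ax": 0,"ay": 0,"az": 0,"grip": 50},
    {"dx": -7.2,"dy": -12,"dz": 0.5,"ax": 0,"ay": 0,"az": 0,"grip": 50},
    {"dx": -9.6,"dy": -16,"dz": 0.8,"ax": 0,"ay": 0,"az": 0,"grip": 50},
    {"dx": -12,"dy": -19.5,"dz": 0.8,"ax": 0,"ay": 0,"az": 0,"grip": 50},
  ],
)

```text
time: 1.15
eef_pos: [0.5119, -0.2421, 0.2203]
eef_rot: [3.141, 0.001, -1.228]
force: [0.4, -0.3, 0.1]
width: 0.0428
```

Emit:
move_arm(
  deltas=[
    {"dx": -0.8,"dy": -1.5,"dz": 0,"ax": 0,"ay": 0,"az": 0,"grip": 50},
    {"dx": -1,"dy": -2,"dz": 0,"ax": 0,"ay": 0,"az": 0,"grip": 50},
    {"dx": -1,"dy": -2,"dz": 0,"ax": 0,"ay": 0,"az": 0,"grip": 50},
    {"dx": -1,"dy": -2,"dz": 0,"ax": 0,"ay": 0,"az": 0,"grip": 50},
  ],
)

```text
time: 1.55
eef_pos: [0.5254, -0.2298, 0.2206]
eef_rot: [3.141, -0.0, -1.231]
force: [0.1, -0.3, -0.1]
width: 0.0428
```

```bash
python3 - <<'E'
from station import *
from h import *
import pickle
s=telemetry.observe();p=eyes.snapshot("wrist");st(s);pickle.dump((s,p),open('w1.pkl','wb'))
print(go(s,[.538,-.212,.22],np.radians(-70.4)))
crop(p,0,0,512,384,1.5,'pics/w1.png')
print(proj(p,[[.538,-.212,.07]],s))
E
```

```text
t 1.55 [ 0.5254 -0.2298  0.2206] [ 1.7994e+02 -2.0000e-02 -7.0530e+01] F [ 0.05 -0.28 -0.11] M [-0.02 -0.01  0.02] w 0.0428
[array([-1.26, -1.78,  0.06]), array([ 0.06, -0.02, -0.13])]
[[236.38327529 155.41974286]]
```

View pics/w1.png

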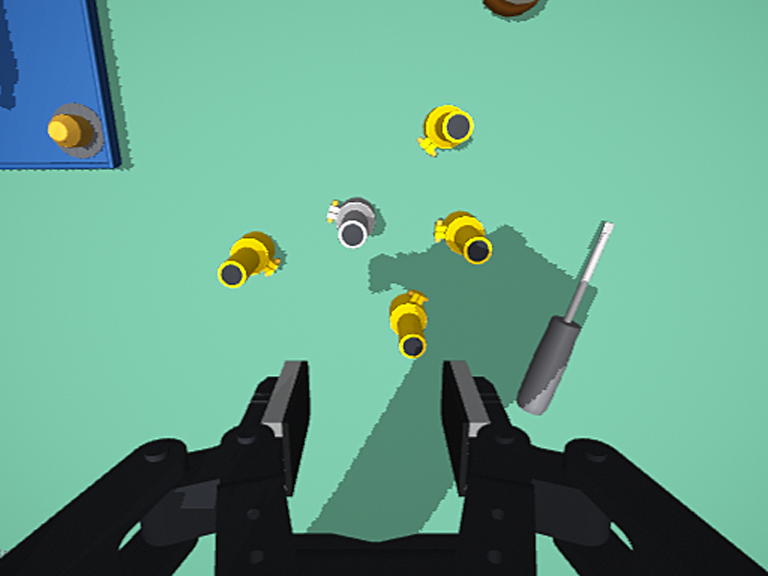

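The grey nozzle's outlet is at about (352,234) in the enlarged view, with yellow ones around it, the closest at (467,235) and (247,255). The free spigot's top is at about (64,131).

```bash
python3 - <<'E'
from h import *
import pickle
s,p=pickle.load(open('w1.pkl','rb'))
crop(p,205,120,60,60,10,'pics/w1n.png');crop(p,20,60,70,60,10,'pics/w1s.png')
E
```

```text
(no output)
```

View pics/w1n.png

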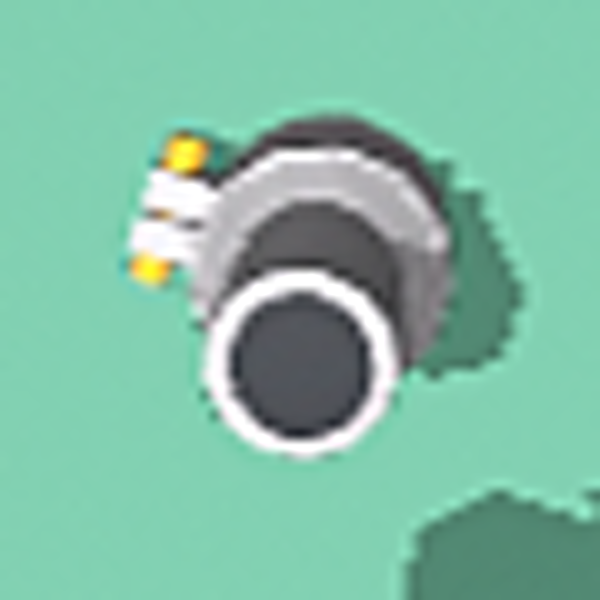

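View pics/w1s.png

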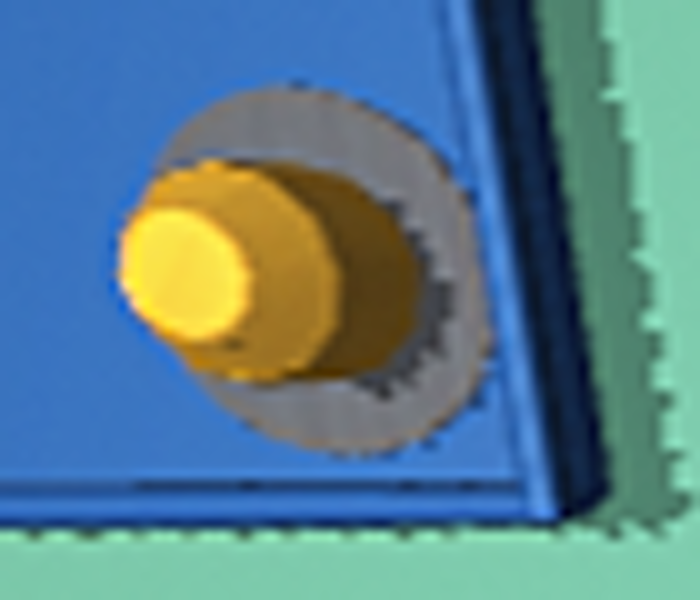

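```bash
python3 - <<'E'
from h import *
import pickle
s,p=pickle.load(open('w1.pkl','rb'))
print(onz(p,(234.6,155.8),.07,s),onz(p,(38.1,86.8),.039,s),onz(p,(52,86.5),.016,s))
n=onz(p,(234.6,155.8),.07,s)
print(go(s,[n[0],n[1],.055],np.radians(-70.4)))
E
```

```text
[ 0.53711528 -0.21056726  0.07      ] [ 0.53125351 -0.01330163  0.039     ] [ 0.53149555 -0.01324581  0.016     ]
[array([-1.43, -1.77, 16.56]), array([ 0.06, -0.02, -0.13])]
```

Emit:
move_arm(
  deltas=[
    {"dx": -1.43,"dy": -1.77,"dz": 2,"ax": 0,"ay": 0,"az": 0,"grip": 50},
    {"dx": -1.43,"dy": -1.77,"dz": 5,"ax": 0,"ay": 0,"az": 0,"grip": 50},
    {"dx": -1.43,"dy": -1.77,"dz": 8,"ax": 0,"ay": 0,"az": 0,"grip": 50},
    {"dx": -1.43,"dy": -1.77,"dz": 9.5,"ax": 0,"ay": 0,"az": 0,"grip": 50},
    {"dx": -1.43,"dy": -1.77,"dz": 9.5,"ax": 0,"ay": 0,"az": 0,"grip": 50},
  ],
)

```text
time: 2.1
eef_pos: [0.5359, -0.2098, 0.1235]
eef_rot: [3.138, 0.002, -1.231]
force: [-1.3, 0.2, 0.7]
width: 0.0427
```

```bash
python3 - <<'E'
from station import *
from h import *
import pickle
s=telemetry.observe();p=eyes.snapshot("wrist");st(s);pickle.dump((s,p),open('w2.pkl','wb'))
print(go(s,[.5371,-.2106,.055],np.radians(-70.4)))
crop(p,0,0,512,384,1.5,'pics/w2.png')
print(1.5*proj(p,[[.5371,-.2106,.07]],s))
E
```

```text
t 2.10 [ 0.5359 -0.2098  0.1235] [ 1.7978e+02  1.3000e-01 -7.0530e+01] F [-1.32  0.15  0.71] M [ 0.   -0.01  0.03] w 0.0427
[array([ 0.13, -0.11,  6.85]), array([ 0.22,  0.13, -0.13])]
[[378.17582602 316.38329572]]
```

View pics/w2.png

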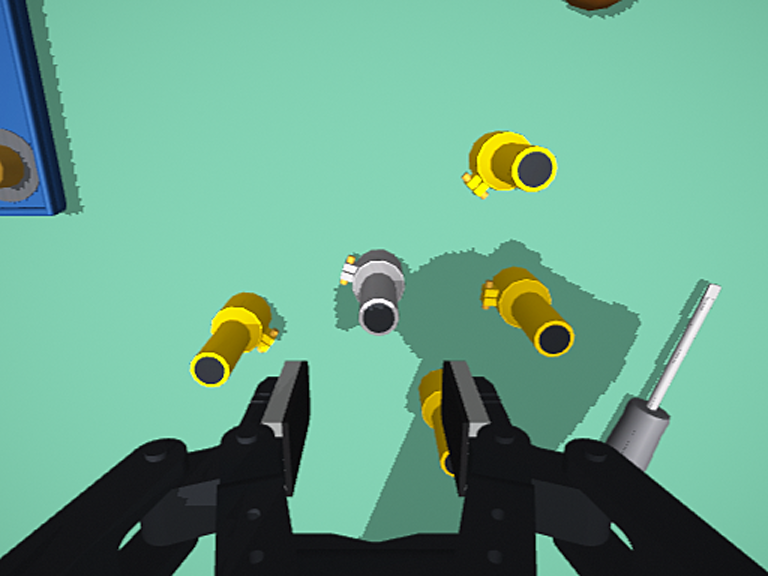

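The grey outlet at (378,317) matches the prediction. I check the yellow nozzle behind the right finger, about (412,346) in the previous view.

```bash
python3 - <<'E'
from h import *
import pickle
s,p=pickle.load(open('w1.pkl','rb'))
Rm=R.from_euler('xyz',[np.pi,0,np.radians(-70.4)])
for q in [(412,346),(478,250),(232,274),(458,126)]:
  n=onz(p,np.array(q)/1.5,.07,s);print(n, Rm.inv().apply(n-[.5371,-.2106,.07])*1000)
E
```

```text
[ 0.47899997 -0.27217616  0.07      ] [3.85185338e+01 7.53893879e+01 9.23253725e-15]
[ 0.55352617 -0.28757031  0.07      ] [7.80206373e+01 1.03454110e+01 1.26694744e-15]
[ 0.48748001 -0.14765379  0.07      ] [-7.59440480e+01  2.56294785e+01  3.13870588e-15]
[ 0.61693824 -0.24786811  0.07      ] [ 6.18905597e+01 -6.27105661e+01 -7.67982941e-15]
```

Emit:
move_arm(
  deltas=[
    {"dx": 0.13,"dy": -0.11,"dz": 2,"ax": 0,"ay": 0,"az": 0,"grip": 50},
    {"dx": 0.13,"dy": -0.11,"dz": 4.5,"ax": 0,"ay": 0,"az": 0,"grip": 50},
    {"dx": 0.13,"dy": -0.11,"dz": 6.2,"ax": 0.2,"ay": 0,"az": 0,"grip": 50},
    {"dx": 0.13,"dy": -0.11,"dz": 6.8,"ax": 0.2,"ay": 0,"az": 0,"grip": 50},
    {"dx": 0.13,"dy": -0.11,"dz": 6.8,"ax": 0.2,"ay": 0,"az": 0,"grip": 50},
  ],
)

```text
time: 2.65
eef_pos: [0.5398, -0.2102, 0.0582]
eef_rot: [-3.138, -0.0, -1.23]
force: [0.4, 0.3, -0.6]
width: 0.0428
```

```bash
python3 - <<'E'
from station import *
from h import *
import pickle
s=telemetry.observe();p=eyes.snapshot("wrist");st(s)
print(go(s,[.5371,-.2106,.055],np.radians(-70.4)))
crop(p,0,0,512,384,1.5,'pics/w3.png')
print(1.5*proj(p,[[.5371,-.2106,.07]],s))
E
```

```text
t 2.65 [ 0.5398 -0.2102  0.0582] [-1.798e+02 -2.000e-02 -7.046e+01] F [ 0.44  0.31 -0.63] M [ 0.01 -0.06  0.01] w 0.0428
[array([-0.05,  0.27,  0.32]), array([-0.2 , -0.02, -0.06])]
[[373.65318386 403.86226906]]
```

View pics/w3.png

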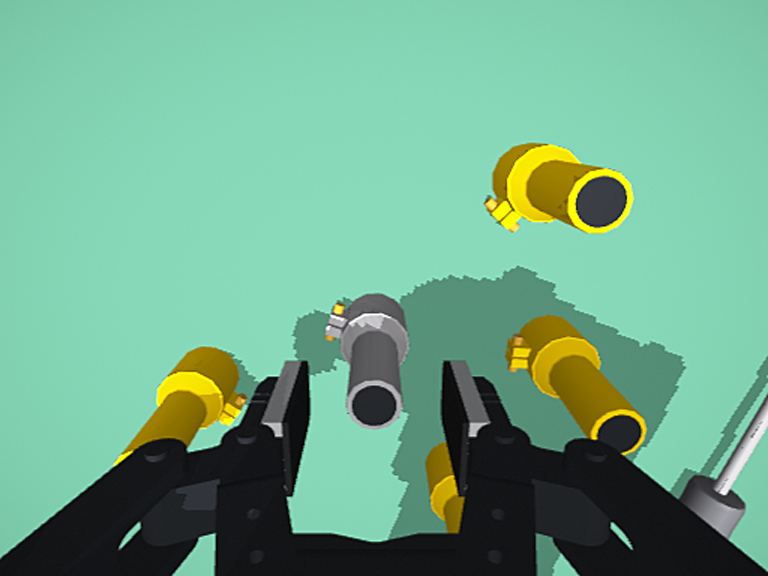

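Emit:
move_arm(
  deltas=[
    {"dx": 0,"dy": 0.2,"dz": 0.2,"ax": -0.2,"ay": 0,"az": 0,"grip": 50},
    {"dx": 0,"dy": 0.2,"dz": 0.2,"ax": -0.2,"ay": 0,"az": 0,"grip": 50},
    {"dx": 0,"dy": 0.2,"dz": 0.2,"ax": -0.2,"ay": 0,"az": 0,"grip": 50},
  ],
)

```text
time: 3.0
eef_pos: [0.5381, -0.2104, 0.0565]
eef_rot: [-3.141, -0.001, -1.229]
force: [-0.6, 0.9, 0.4]
width: 0.0423
```

```bash
python3 - <<'E'
from station import *
from h import *
s=telemetry.observe();st(s)
print(go(s,[.5371,-.2106,.055],np.radians(-70.4)))
E
```

```text
t 3.00 [ 0.5381 -0.2104  0.0565] [-1.7996e+02 -4.0000e-02 -7.0410e+01] F [-0.61  0.91  0.42] M [0.02 0.03 0.01] w 0.0423
[array([-0.02,  0.1 ,  0.15]), array([-0.04, -0.04, -0.01])]
```

Emit:
move_arm(
  deltas=[
    {"dx": 0,"dy": 0.1,"dz": 0,"ax": 0,"ay": 0,"az": 0,"grip": 10},
    {"dx": 0,"dy": 0.1,"dz": 0,"ax": 0,"ay": 0,"az": 0,"grip": 10},
    {"dx": 0,"dy": 0.1,"dz": 0,"ax": 0,"ay": 0,"az": 0,"grip": 10},
    {"dx": 0,"dy": 0.1,"dz": 0,"ax": 0,"ay": 0,"az": 0,"grip": 5},
    {"dx": 0,"dy": 0.1,"dz": 0,"ax": 0,"ay": 0,"az": 0,"grip": 5},
  ],
  newtons=40,
)

```text
time: 3.5
eef_pos: [0.5371, -0.2107, 0.0561]
eef_rot: [-3.141, -0.0, -1.229]
force: [-1.4, -0.3, 4.7]
width: 0.0153
```

```bash
python3 - <<'E'
from station import *
from h import *
s=telemetry.observe();p=eyes.snapshot("wrist");st(s)
crop(p,0,0,512,384,1.5,'pics/w4.png')
E
```

```text
t 3.50 [ 0.5371 -0.2107  0.0561] [-1.7998e+02 -2.0000e-02 -7.0410e+01] F [-1.43 -0.32  4.74] M [ 0.07  0.23 -0.07] w 0.0153
```

View pics/w4.png

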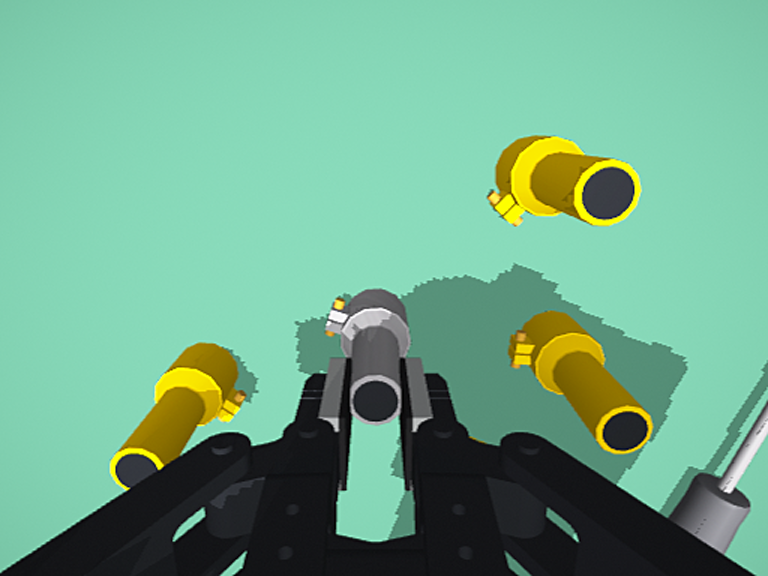

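Emit:
move_arm(
  deltas=[
    {"dx": 0,"dy": 0,"dz": -1,"ax": 0,"ay": 0,"az": 0,"grip": 5},
    {"dx": 0,"dy": 0,"dz": -3,"ax": 0,"ay": 0,"az": 0,"grip": 5},
    {"dx": 0,"dy": 0,"dz": -6,"ax": 0,"ay": 0,"az": 0,"grip": 5},
    {"dx": 0,"dy": 0,"dz": -9,"ax": 0,"ay": 0,"az": 0,"grip": 5},
    {"dx": 0,"dy": 0,"dz": -10,"ax": 0,"ay": 0,"az": 0,"grip": 5},
  ],
)

```text
time: 4.05
eef_pos: [0.5383, -0.2109, 0.1591]
eef_rot: [-3.138, -0.003, -1.229]
force: [0.3, -0.4, -0.8]
width: 0.015
```

```bash
python3 - <<'E'
from station import *
from h import *
import pickle
s=telemetry.observe();p=eyes.snapshot("wrist");st(s);pickle.dump((s,p),open('w5.pkl','wb'))
crop(p,0,0,512,384,1.5,'pics/w5.png')
print(go(s,[.5313,-.0133,.15],np.radians(-70.4)))
E
```

```text
t 4.05 [ 0.5383 -0.2109  0.1591] [-1.798e+02 -1.600e-01 -7.041e+01] F [ 0.35 -0.38 -0.8 ] M [ 0.02 -0.08  0.05] w 0.015
[array([-18.86,  -5.96,   0.88]), array([-0.2 , -0.16, -0.01])]
```

View pics/w5.png

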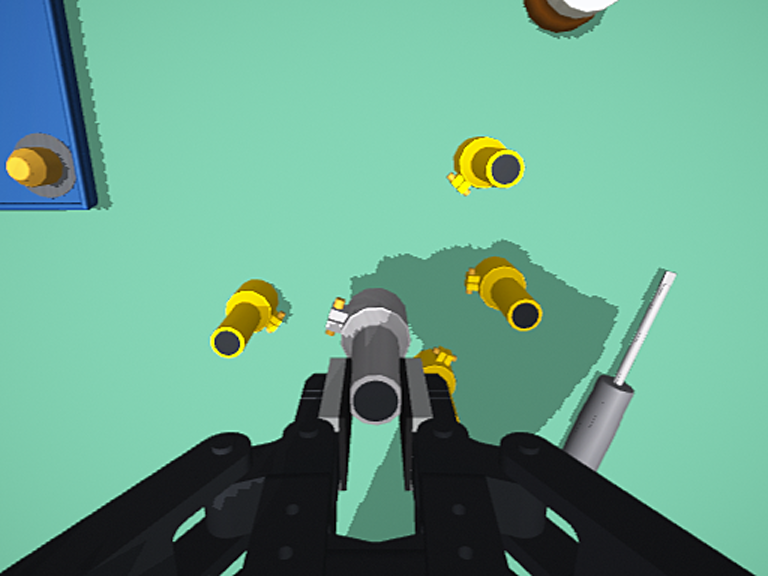

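Emit:
move_arm(
  deltas=[
    {"dx": -2,"dy": -0.6,"dz": 0.2,"ax": 0,"ay": 0,"az": 0,"grip": 5},
    {"dx": -6,"dy": -1.9,"dz": 0.2,"ax": 0,"ay": 0,"az": 0,"grip": 5},
    {"dx": -10.5,"dy": -3.3,"dz": 0.2,"ax": 0,"ay": 0,"az": 0,"grip": 5},
    {"dx": -14.5,"dy": -4.6,"dz": 0.2,"ax": -0.2,"ay": -0.1,"az": 0,"grip": 5},
    {"dx": -17.5,"dy": -5.5,"dz": 0.2,"ax": -0.2,"ay": -0.1,"az": 0,"grip": 5},
  ],
)

```text
time: 4.6
eef_pos: [0.529, -0.0241, 0.1527]
eef_rot: [3.137, 0.003, -1.227]
force: [0.5, -0.3, -0.9]
width: 0.0151
```

Emit:
move_arm(
  deltas=[
    {"dx": -1,"dy": -0.3,"dz": 0,"ax": 0,"ay": 0,"az": 0,"grip": 5},
    {"dx": -1.4,"dy": -0.5,"dz": 0,"ax": 0,"ay": 0,"az": 0,"grip": 5},
    {"dx": -1.4,"dy": -0.5,"dz": 0,"ax": 0,"ay": 0,"az": 0,"grip": 5},
    {"dx": -1.4,"dy": -0.5,"dz": 0,"ax": 0,"ay": 0,"az": 0,"grip": 5},
  ],
)

```text
time: 5.0
eef_pos: [0.53, -0.0141, 0.1534]
eef_rot: [3.137, 0.001, -1.231]
force: [0.4, 0.1, -0.3]
width: 0.0154
```

```bash
python3 - <<'E'
from station import *
from h import *
import pickle
s=telemetry.observe();p=eyes.snapshot("wrist");st(s);pickle.dump((s,p),open('w6.pkl','wb'))
crop(p,0,0,512,384,1.5,'pics/w6.png')
print(go(s,[.5313,-.0133,.15],np.radians(-70.4)))
E
```

```text
t 5.00 [ 0.53   -0.0141  0.1534] [ 1.7975e+02  7.0000e-02 -7.0520e+01] F [ 0.43  0.11 -0.29] M [ 0.01 -0.04  0.02] w 0.0154
[array([-0.03, -0.15,  0.34]), array([ 0.25,  0.07, -0.12])]
```

View pics/w6.png

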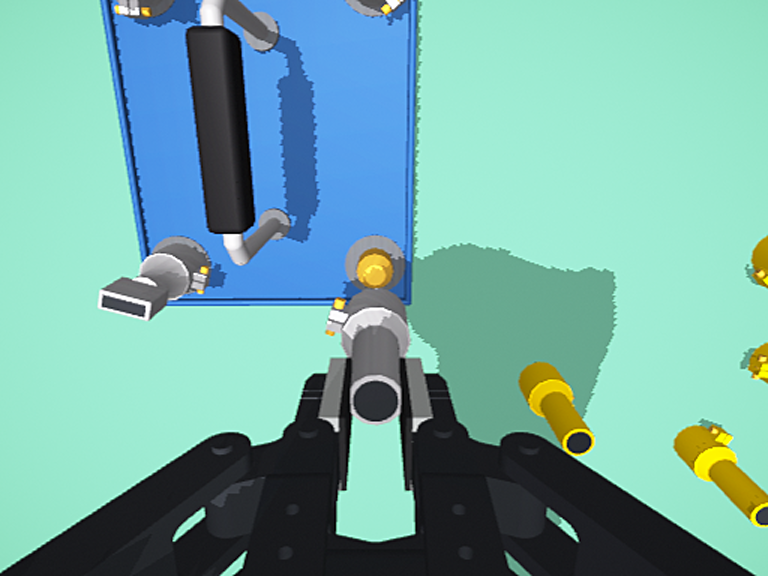

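```bash
python3 - <<'E'
from h import *
import pickle
s,p=pickle.load(open('w6.pkl','rb'))
crop(p,205,140,80,150,5,'pics/w6c.png')
crop(p,60,0,220,210,3.5,'pics/w6d.png')
E
```

```text
(no output)
```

View pics/w6c.png

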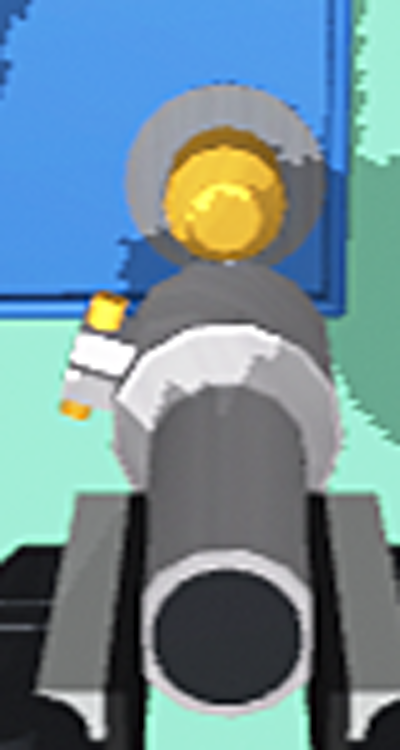

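View pics/w6d.png

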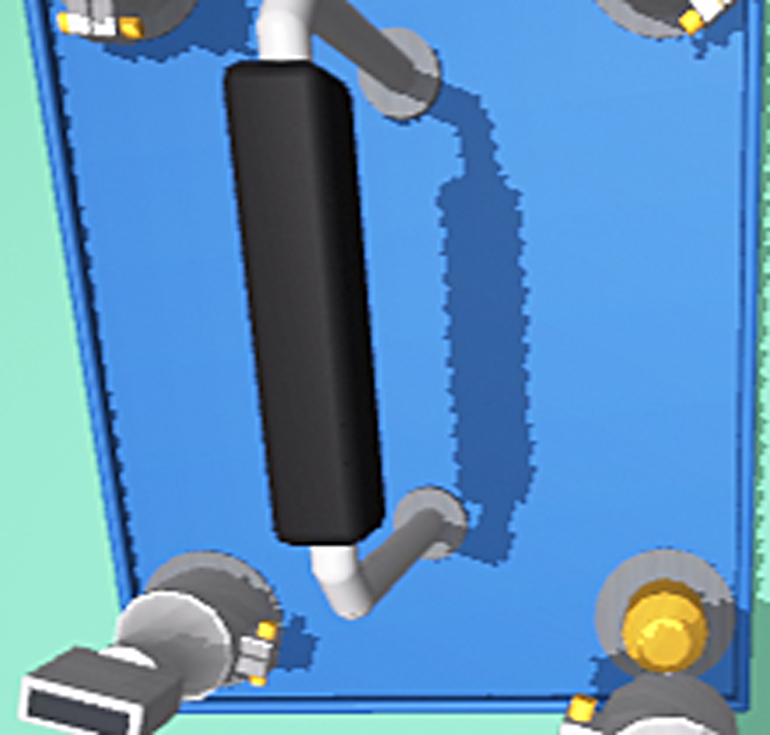

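```bash
python3 - <<'E'
from h import *
import pickle
s,p=pickle.load(open('w6.pkl','rb'))
t=lambda x,y,ox,oy,f:((x+.5)/f-.5+ox,(y+.5)/f-.5+oy)
for q,z in [((223,215),.039),((225,203),.031),((226,183),.016)]:
  print('spig',onz(p,t(*q,205,140,5),z,s))
ns=onz(p,t(228,633,205,140,5),s['eef_pos'][2]+.0139,s)
Rm=R.from_euler('xyz',s['eef_rot']);print('noz top',ns,'tool',Rm.inv().apply(ns-s['eef_pos']))
ax=-Rm.apply([0,0,1]); 
c,d=ray(p,t(228,633,205,140,5),s)
b=ns+Rm.apply([0,0,1])*.07;print('bottom',b)
# predicted pix of shoulder/collar circle to verify
pr=lambda X:((proj(p,X,s)-[205,140])*5)
for h in(.025,.0):
  cc=b-Rm.apply([0,0,1])*h
  th=np.linspace(0,2*np.pi,60);C=np.array([cc+.014*Rm.apply([np.cos(a),np.sin(a),0]) for a in th]);q=pr(C);print(h,q.min(0),q.max(0))
A=onz(p,t(400,72,60,0,3.5),.016,s);B=onz(p,t(430,525,60,0,3.5),.016,s);print('legs',A,B,np.linalg.norm(A-B),np.degrees(np.arctan2(*(B-A)[1::-1]))%360,(A+B)/2)
E
```

```text
spig [ 0.53163326 -0.01259319  0.039     ]
spig [ 0.53151052 -0.0129704   0.031     ]
spig [ 0.53099201 -0.01331051  0.016     ]
noz top [ 0.5303008  -0.0139979   0.16727697] tool [-2.12063884e-05 -2.69109981e-04 -1.39012712e-02]
bottom [ 0.52998761 -0.01401582  0.09727768]
0.025 [106.66699719 318.37484221] [344.69055691 537.25584869]
0.0 [119.68900644 252.36248511] [331.42382991 450.13320239]
legs [0.62966091 0.08423955 0.016     ] [0.53397909 0.05016451 0.016     ] 0.10156829136803558 199.60227292248564 [0.58182    0.06720203 0.016     ]
```

```bash
python3 - <<'E'
from station import *
from h import *
s=telemetry.observe();st(s)
print(go(s,[.5313,-.0130,.1],np.radians(-70.4)))
E
```

```text
t 5.05 [ 0.53   -0.0142  0.1535] [ 1.7977e+02  7.0000e-02 -7.0540e+01] F [ 0.2  -0.85 -1.29] M [ 0.02 -0.01 -0.03] w 0.0153
[array([-0.06, -0.18,  5.35]), array([ 0.23,  0.07, -0.14])]
```

Emit:
move_arm(
  deltas=[
    {"dx": -0.06,"dy": -0.18,"dz": 1,"ax": 0.2,"ay": 0.1,"az": -0.1,"grip": 5},
    {"dx": -0.06,"dy": -0.18,"dz": 3,"ax": 0.2,"ay": 0.1,"az": -0.1,"grip": 5},
    {"dx": -0.06,"dy": -0.18,"dz": 4.8,"ax": 0.2,"ay": 0.1,"az": -0.1,"grip": 5},
    {"dx": -0.06,"dy": -0.18,"dz": 5.2,"ax": 0.2,"ay": 0.1,"az": -0.1,"grip": 5},
    {"dx": -0.06,"dy": -0.18,"dz": 5.2,"ax": 0.2,"ay": 0.1,"az": -0.1,"grip": 5},
  ],
)

```text
time: 5.55
eef_pos: [0.5308, -0.0116, 0.1009]
eef_rot: [3.14, 0.001, -1.228]
force: [-0.1, -0.2, -0.1]
width: 0.0153
```

```bash
python3 - <<'E'
from station import *
from h import *
import pickle
s=telemetry.observe();p=eyes.snapshot("wrist");st(s);pickle.dump((s,p),open('w7.pkl','wb'))
crop(p,180,120,140,170,4,'pics/w7.png')
q=eyes.snapshot("scene");crop(q,215,150,100,90,7,'pics/s7.png')
print(go(s,[.5313,-.0130,.09],np.radians(-70.4)))
E
```

```text
t 5.55 [ 0.5308 -0.0116  0.1009] [ 1.799e+02  3.000e-02 -7.034e+01] F [-0.06 -0.21 -0.13] M [-0.    0.04 -0.01] w 0.0153
[array([ 0.15, -0.01,  1.09]), array([0.1 , 0.03, 0.06])]
```

View pics/w7.png

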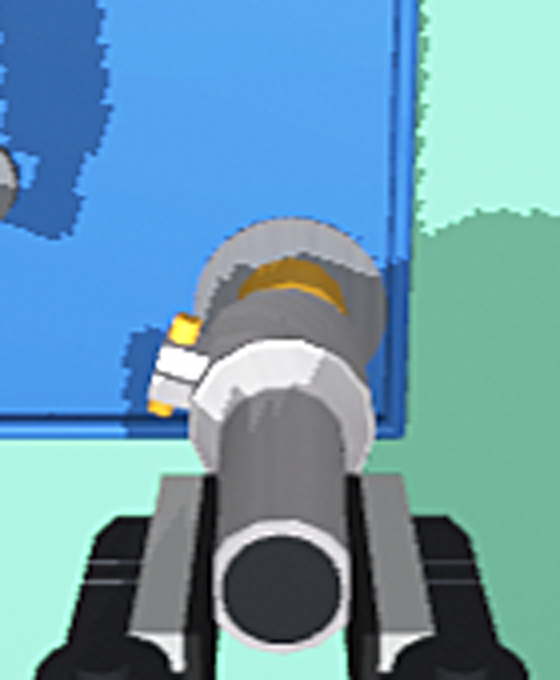

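View pics/s7.png

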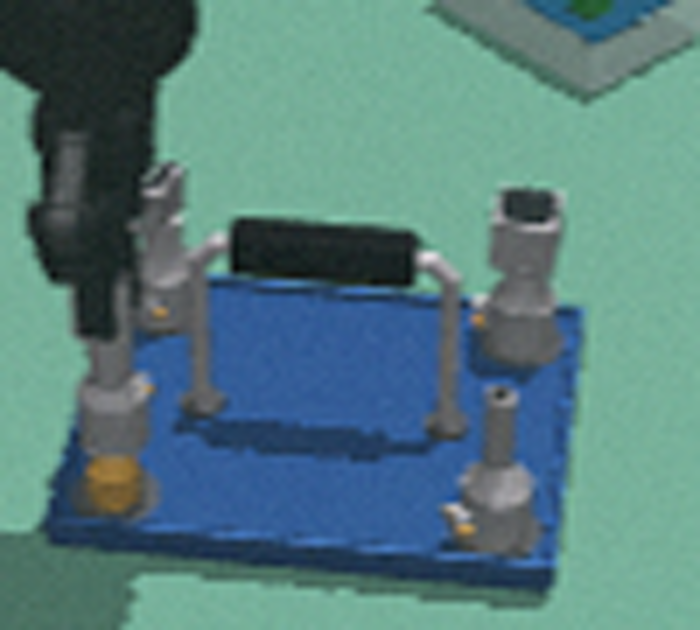

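Emit:
move_arm(
  deltas=[
    {"dx": 0.16,"dy": 0,"dz": 0,"ax": 0.1,"ay": 0,"az": 0,"grip": 5},
    {"dx": 0.16,"dy": 0,"dz": 0.3,"ax": 0.1,"ay": 0,"az": 0,"grip": 5},
    {"dx": 0.16,"dy": 0,"dz": 0.6,"ax": 0.1,"ay": 0,"az": 0,"grip": 5},
    {"dx": 0.16,"dy": 0,"dz": 0.9,"ax": 0.1,"ay": 0,"az": 0,"grip": 5},
    {"dx": 0.16,"dy": 0,"dz": 0.9,"ax": 0.1,"ay": 0,"az": 0,"grip": 5},
  ],
)

```text
time: 6.15
eef_pos: [0.5316, -0.0127, 0.0923]
eef_rot: [-3.14, 0.0, -1.227]
force: [-0.2, -0.2, -0.2]
width: 0.015
```

```bash
python3 - <<'E'
from station import *
from h import *
import pickle
s=telemetry.observe();p=eyes.snapshot("wrist");st(s)
crop(p,180,120,140,170,4,'pics/w8.png')
q=eyes.snapshot("scene");crop(q,215,180,50,50,10,'pics/s8.png')
print(go(s,[.5313,-.0130,.072],np.radians(-70.4)))
E
```

```text
t 6.15 [ 0.5316 -0.0127  0.0923] [-1.7994e+02  1.0000e-02 -7.0300e+01] F [-0.15 -0.16 -0.21] M [ 0.02  0.03 -0.  ] w 0.015
[array([0.02, 0.04, 2.03]), array([-0.06,  0.01,  0.1 ])]
```

View pics/w8.png

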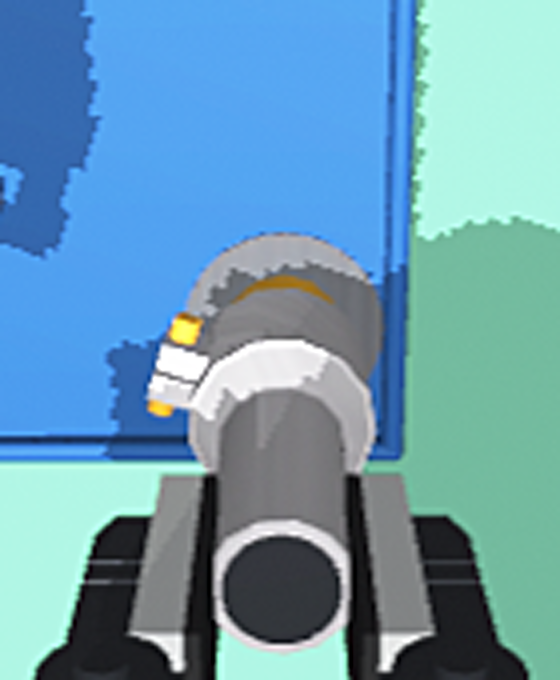

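View pics/s8.png

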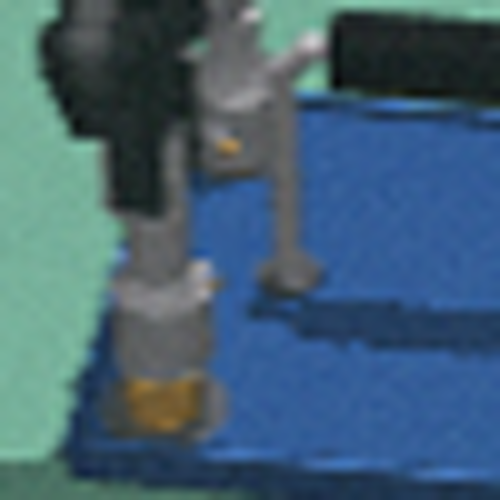

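Emit:
move_arm(
  deltas=[
    {"dx": 0.03,"dy": 0.02,"dz": 0.3,"ax": 0,"ay": 0,"az": 0,"grip": 5},
    {"dx": 0.03,"dy": 0.02,"dz": 0.6,"ax": 0,"ay": 0,"az": 0,"grip": 5},
    {"dx": 0.03,"dy": 0.02,"dz": 0.9,"ax": 0,"ay": 0,"az": 0,"grip": 5},
    {"dx": 0.03,"dy": 0.02,"dz": 1.1,"ax": 0,"ay": 0,"az": 0,"grip": 5},
    {"dx": 0.03,"dy": 0.02,"dz": 1.1,"ax": 0,"ay": 0,"az": 0,"grip": 5},
  ],
)

```text
time: 6.75
eef_pos: [0.5316, -0.013, 0.0814]
eef_rot: [-3.14, 0.0, -1.227]
force: [0.9, 0.1, -0.8]
width: 0.0154
```

```bash
python3 - <<'E'
from station import *
from h import *
s=telemetry.observe();st(s)
print(go(s,[.5313,-.0130,.072],np.radians(-70.4)))
E
```

```text
t 6.75 [ 0.5316 -0.013   0.0814] [-1.7994e+02  1.0000e-02 -7.0300e+01] F [ 0.91  0.12 -0.82] M [-0.02 -0.02 -0.05] w 0.0154
[array([-0.01,  0.03,  0.94]), array([-0.06,  0.01,  0.1 ])]
```

No contact force so far, and it is well onto the spigot. Continue down.

Emit:
move_arm(
  deltas=[
    {"dx": 0,"dy": 0.02,"dz": 0.3,"ax": 0,"ay": 0,"az": 0,"grip": 5},
    {"dx": 0,"dy": 0.02,"dz": 0.55,"ax": 0,"ay": 0,"az": 0,"grip": 5},
    {"dx": 0,"dy": 0.02,"dz": 0.75,"ax": 0,"ay": 0,"az": 0,"grip": 5},
    {"dx": 0,"dy": 0.02,"dz": 0.85,"ax": 0,"ay": 0,"az": 0,"grip": 5},
    {"dx": 0,"dy": 0.02,"dz": 0.9,"ax": 0,"ay": 0,"az": 0,"grip": 5},
  ],
)

```text
time: 7.25
eef_pos: [0.5316, -0.0131, 0.0726]
eef_rot: [-3.14, 0.0, -1.227]
force: [0.4, -0.1, -0.8]
width: 0.0153
```

```bash
python3 - <<'E'
from station import *
from h import *
s=telemetry.observe();st(s)
print(go(s,[.5313,-.0130,.072],np.radians(-70.4)))
E
```

```text
t 7.25 [ 0.5316 -0.0131  0.0726] [-179.91    0.    -70.31] F [ 0.39 -0.13 -0.76] M [ 0.01 -0.05  0.  ] w 0.0153
[array([-0.02,  0.03,  0.06]), array([-0.09,  0.  ,  0.09])]
```

Emit:
move_arm(
  deltas=[
    {"dx": 0,"dy": 0,"dz": 0.05,"ax": 0,"ay": 0,"az": 0,"grip": 5},
    {"dx": 0,"dy": 0,"dz": 0.1,"ax": 0,"ay": 0,"az": 0,"grip": 5},
    {"dx": 0,"dy": 0,"dz": 0.1,"ax": 0,"ay": 0,"az": 0,"grip": 5},
  ],
)

```text
time: 7.55
eef_pos: [0.5319, -0.013, 0.0721]
eef_rot: [-3.139, -0.0, -1.227]
force: [-0.7, 0.3, 3.4]
width: 0.0149
```

Emit:
move_arm(
  deltas=[
    {"dx": 0,"dy": 0,"dz": 0.05,"ax": 0,"ay": 0,"az": 0,"grip": 5},
    {"dx": 0,"dy": 0,"dz": 0.05,"ax": 0,"ay": 0,"az": 0,"grip": 5},
  ],
)

```text
time: 7.75
eef_pos: [0.5322, -0.013, 0.072]
eef_rot: [-3.139, -0.0, -1.227]
force: [-0.5, -0.1, 7.6]
width: 0.0151
```

Emit:
move_arm(
  deltas=[
    {"dx": 0,"dy": 0,"dz": 0.05,"ax": 0,"ay": 0,"az": 0,"grip": 5},
    {"dx": 0,"dy": 0,"dz": 0.05,"ax": 0,"ay": 0,"az": 0,"grip": 5},
  ],
)

```text
time: 7.95
eef_pos: [0.5325, -0.0129, 0.072]
eef_rot: [-3.138, -0.001, -1.227]
force: [-2.0, -0.1, 10.4]
width: 0.0151
```

```bash
python3 - <<'E'
from station import *
from h import *
import pickle
s=telemetry.observe();p=eyes.snapshot("wrist");st(s)
crop(p,180,120,140,170,4,'pics/w9.png')
q=eyes.snapshot("scene");crop(q,215,160,100,80,8,'pics/s9.png')
E
```

```text
t 7.95 [ 0.5325 -0.0129  0.072 ] [-1.7979e+02 -4.0000e-02 -7.0310e+01] F [-1.98 -0.09 10.4 ] M [0.11 0.49 0.03] w 0.0151
```

View pics/w9.png

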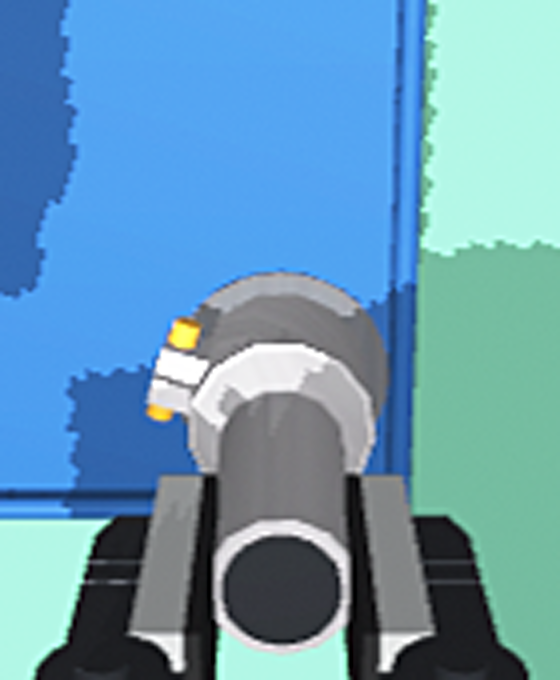

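View pics/s9.png

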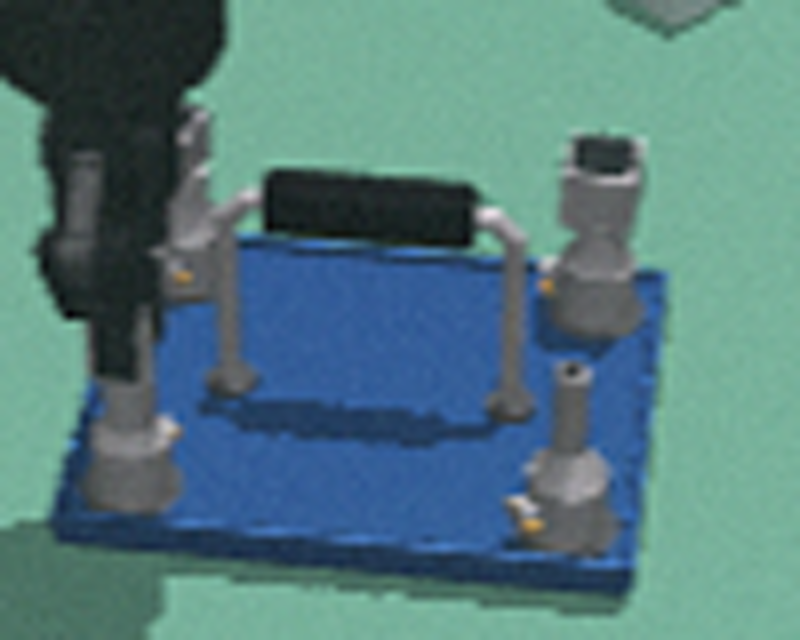

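Home: no brass or gap visible, contact at the expected height, 10 N push. Ease off, release, and rise straight.

Emit:
move_arm(
  deltas=[
    {"dx": 0,"dy": 0,"dz": -0.1,"ax": 0,"ay": 0,"az": 0,"grip": 5},
    {"dx": 0,"dy": 0,"dz": -0.1,"ax": 0,"ay": 0,"az": 0,"grip": 45},
    {"dx": 0,"dy": 0,"dz": -0.1,"ax": 0,"ay": 0,"az": 0,"grip": 45},
    {"dx": 0,"dy": 0,"dz": -0.1,"ax": 0,"ay": 0,"az": 0,"grip": 45},
    {"dx": 0,"dy": 0,"dz": -0.1,"ax": 0,"ay": 0,"az": 0,"grip": 45},
  ],
)

```text
time: 8.55
eef_pos: [0.5315, -0.0132, 0.0716]
eef_rot: [-3.14, 0.0, -1.227]
force: [-0.3, -0.1, 0.2]
width: 0.0383
```

Emit:
move_arm(
  deltas=[
    {"dx": 0,"dy": 0,"dz": -1,"ax": 0,"ay": 0,"az": 0,"grip": 45},
    {"dx": 0,"dy": 0,"dz": -4,"ax": 0,"ay": 0,"az": 0,"grip": 45},
    {"dx": 0,"dy": 0,"dz": -8,"ax": 0,"ay": 0,"az": 0,"grip": 45},
    {"dx": 0,"dy": 0,"dz": -11,"ax": 0,"ay": 0,"az": 0,"grip": 45},
    {"dx": 0,"dy": 0,"dz": -11,"ax": 0,"ay": 0,"az": 0,"grip": 45},
  ],
)

```text
time: 9.05
eef_pos: [0.5341, -0.013, 0.1869]
eef_rot: [-3.132, -0.003, -1.227]
force: [0.1, 0.3, -0.5]
width: 0.0385
```

```bash
python3 - <<'E'
from station import *
from h import *
import pickle
s=telemetry.observe();p=eyes.snapshot("wrist");st(s);pickle.dump((s,p),open('w10.pkl','wb'))
crop(p,0,0,512,384,1.5,'pics/w10.png')
print(go(s,[.5815,.0668,.18],np.radians(-70.4)))
E
```

```text
t 9.05 [ 0.5341 -0.013   0.1869] [-1.7946e+02 -1.6000e-01 -7.0310e+01] F [ 0.1   0.28 -0.49] M [-0.01 -0.04  0.01] w 0.0385
[array([-5.92, -7.14,  0.74]), array([-0.54, -0.16,  0.09])]
```

View pics/w10.png

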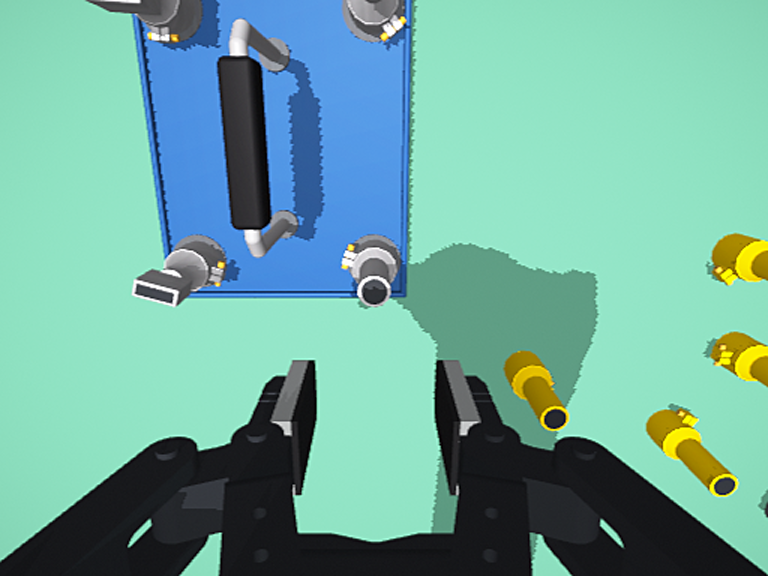

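The nozzle stands on its spigot at (374,290), and the grip top runs from (238,58) to (252,225). Next I move over the handle.

Emit:
move_arm(
  deltas=[
    {"dx": -1,"dy": -1.2,"dz": 0,"ax": -0.2,"ay": 0,"az": 0,"grip": 50},
    {"dx": -3,"dy": -3.6,"dz": 0.2,"ax": -0.4,"ay": -0.1,"az": 0,"grip": 50},
    {"dx": -5,"dy": -6,"dz": 0.4,"ax": -0.5,"ay": -0.1,"az": 0,"grip": 50},
    {"dx": -5.9,"dy": -7.1,"dz": 0.7,"ax": -0.5,"ay": -0.1,"az": 0,"grip": 50},
    {"dx": -5.9,"dy": -7.1,"dz": 0.7,"ax": -0.5,"ay": -0.1,"az": 0,"grip": 50},
  ],
)

```text
time: 9.6
eef_pos: [0.5782, 0.0694, 0.1731]
eef_rot: [3.133, 0.004, -1.223]
force: [-0.0, -0.2, -0.2]
width: 0.0426
```

Emit:
move_arm(
  deltas=[
    {"dx": 0,"dy": 0,"dz": 0,"ax": 0,"ay": 0,"az": 0,"grip": 50},
    {"dx": 0,"dy": 0,"dz": 0,"ax": 0,"ay": 0,"az": 0,"grip": 50},
  ],
)

```text
time: 9.8
eef_pos: [0.5779, 0.0649, 0.1745]
eef_rot: [3.133, 0.001, -1.229]
force: [-0.7, 0.4, 0.3]
width: 0.0427
```

```bash
python3 - <<'E'
from station import *
from h import *
import pickle
s=telemetry.observe();p=eyes.snapshot("wrist");st(s);pickle.dump((s,p),open('w11.pkl','wb'))
crop(p,0,0,512,384,1.5,'pics/w11.png')
print(go(s,[.5815,.0668,.103],np.radians(-70.4)))
E
```

```text
t 9.80 [0.5779 0.0649 0.1745] [ 1.7952e+02  7.0000e-02 -7.0390e+01] F [-0.66  0.42  0.26] M [ 0.   -0.01 -0.04] w 0.0427
[array([-0.05, -0.46,  7.14]), array([0.48, 0.07, 0.01])]
```

View pics/w11.png

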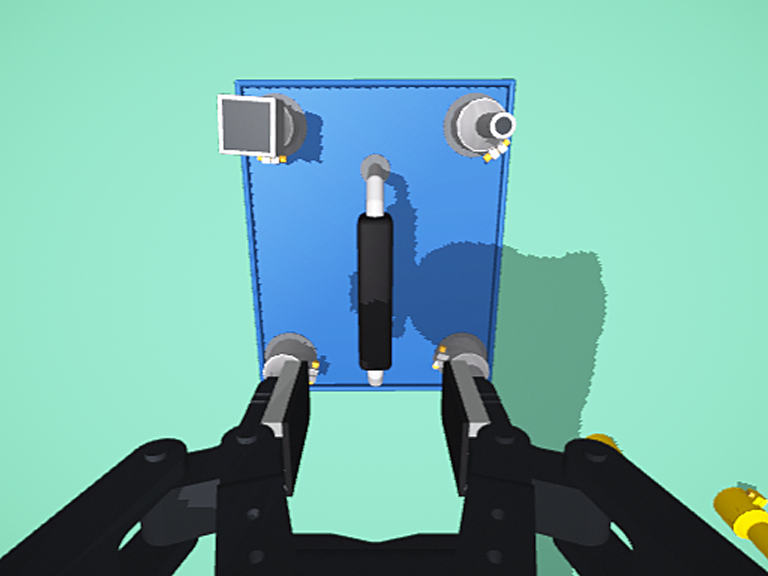

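```bash
python3 - <<'E'
from h import *
import pickle
s,p=pickle.load(open('w11.pkl','rb'))
Rm=R.from_euler('xyz',[np.pi,0,np.radians(-70.4)])
a=onz(p,np.array((375,214))/1.5,.109,s);b=onz(p,np.array((375.5,369))/1.5,.109,s)
m=(a+b)/2;print(a,b,np.linalg.norm(a-b),m,np.degrees(np.arctan2(*(b-a)[1::-1]))%360);print(go(s,[m[0],m[1],.103],np.radians(-70.4)))
E
```

```text
[0.61856511 0.07965975 0.109     ] [0.54850421 0.05436536 0.109     ] 0.0744871543373563 [0.58353466 0.06701255 0.109     ] 199.85132465155334
[array([ 0.  , -0.66,  7.14]), array([0.48, 0.07, 0.01])]
```

Emit:
move_arm(
  deltas=[
    {"dx": 0,"dy": -0.6,"dz": 0.5,"ax": 0.4,"ay": 0,"az": 0,"grip": 50},
    {"dx": 0,"dy": -0.6,"dz": 2.5,"ax": 0.4,"ay": 0,"az": 0,"grip": 50},
    {"dx": 0,"dy": -0.6,"dz": 4.5,"ax": 0.4,"ay": 0,"az": 0,"grip": 50},
    {"dx": 0,"dy": -0.6,"dz": 6,"ax": 0.4,"ay": 0,"az": 0,"grip": 50},
    {"dx": 0,"dy": -0.6,"dz": 6.8,"ax": 0.4,"ay": 0,"az": 0,"grip": 50},
  ],
)

```text
time: 10.35
eef_pos: [0.583, 0.0677, 0.1054]
eef_rot: [3.14, 0.002, -1.228]
force: [-0.1, -0.7, -0.1]
width: 0.0428
```

Emit:
move_arm(
  deltas=[
    {"dx": 0,"dy": 0,"dz": 0,"ax": 0,"ay": 0,"az": 0,"grip": 50},
    {"dx": 0,"dy": 0,"dz": 0,"ax": 0,"ay": 0,"az": 0,"grip": 50},
  ],
)

```text
time: 10.55
eef_pos: [0.584, 0.0683, 0.1073]
eef_rot: [-3.141, 0.002, -1.227]
force: [0.3, 0.3, 0.8]
width: 0.0427
```

```bash
python3 - <<'E'
from station import *
from h import *
import pickle
s=telemetry.observe();p=eyes.snapshot("wrist");st(s)
crop(p,0,0,512,384,1.5,'pics/w12.png')
print(go(s,[.583,.067,.103],np.radians(-70.4)))
E
```

```text
t 10.55 [0.584  0.0683 0.1073] [-1.7996e+02  9.0000e-02 -7.0310e+01] F [0.3  0.32 0.77] M [ 0.03  0.02 -0.01] w 0.0427
[array([0.09, 0.14, 0.43]), array([-0.04,  0.09,  0.09])]
```

View pics/w12.png

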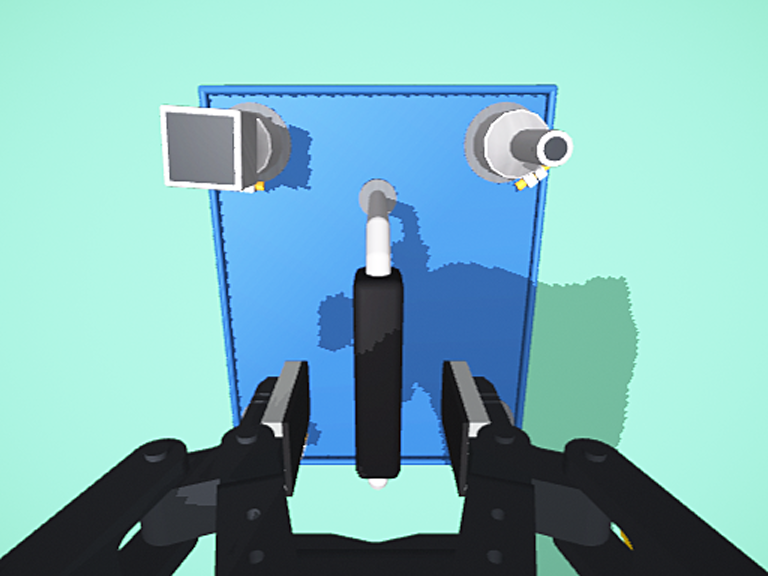

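Emit:
move_arm(
  deltas=[
    {"dx": 0.09,"dy": 0.1,"dz": 0.4,"ax": 0,"ay": 0.1,"az": 0.1,"grip": 50},
    {"dx": 0.09,"dy": 0.1,"dz": 0.4,"ax": 0,"ay": 0.1,"az": 0.1,"grip": 50},
    {"dx": 0.09,"dy": 0.1,"dz": 0.4,"ax": 0,"ay": 0.1,"az": 0.1,"grip": 30},
    {"dx": 0.09,"dy": 0.1,"dz": 0.4,"ax": 0,"ay": 0.1,"az": 0.1,"grip": 30},
  ],
)

```text
time: 11.0
eef_pos: [0.5831, 0.0671, 0.1031]
eef_rot: [-3.141, -0.0, -1.229]
force: [0.1, -0.5, 0.5]
width: 0.0257
```

```bash
python3 - <<'E'
from station import *
from h import *
import pickle
s=telemetry.observe();p=eyes.snapshot("wrist");st(s)
crop(p,150,150,210,190,3.5,'pics/w13.png')
print(go(s,[.583,.067,.103],np.radians(-70.4)))
E
```

```text
t 11.00 [0.5831 0.0671 0.1031] [-1.7998e+02 -1.0000e-02 -7.0410e+01] F [ 0.09 -0.49  0.54] M [-0.03 -0.05  0.02] w 0.0257
[array([0.01, 0.01, 0.01]), array([-0.02, -0.01, -0.01])]
```

View pics/w13.png

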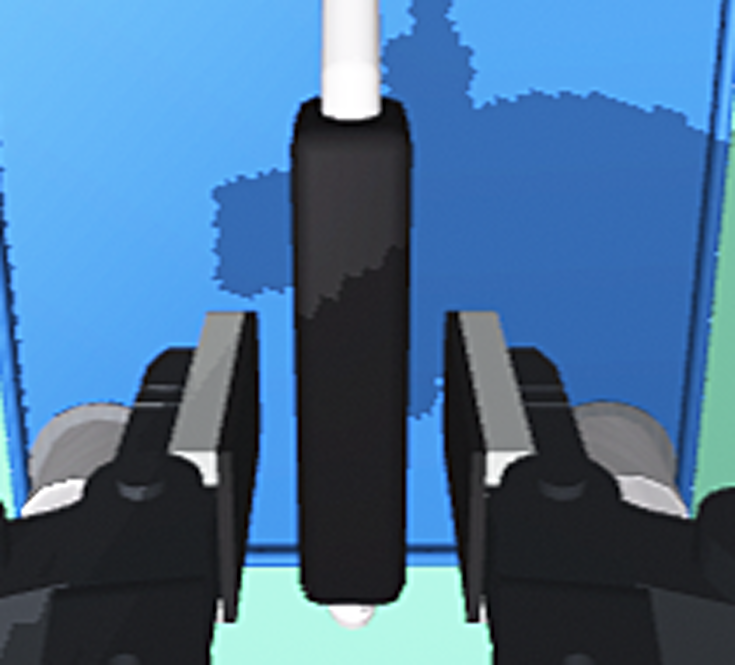

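Emit:
move_arm(
  deltas=[
    {"dx": 0,"dy": 0,"dz": 0,"ax": 0,"ay": 0,"az": 0,"grip": 12},
    {"dx": 0,"dy": 0,"dz": 0,"ax": 0,"ay": 0,"az": 0,"grip": 5},
    {"dx": 0,"dy": 0,"dz": 0,"ax": 0,"ay": 0,"az": 0,"grip": 0},
    {"dx": 0,"dy": 0,"dz": 0,"ax": 0,"ay": 0,"az": 0,"grip": 0},
  ],
  newtons=40,
)

```text
time: 11.45
eef_pos: [0.5831, 0.0671, 0.1032]
eef_rot: [-3.141, -0.0, -1.229]
force: [-1.2, -0.5, 5.4]
width: 0.0141
```

Emit:
move_arm(
  deltas=[
    {"dx": 0,"dy": 0,"dz": 0,"ax": 0,"ay": 0,"az": 0,"grip": 0},
    {"dx": 0,"dy": 0,"dz": 0,"ax": 0,"ay": 0,"az": 0,"grip": 0},
    {"dx": 0,"dy": 0,"dz": 0,"ax": 0,"ay": 0,"az": 0,"grip": 0},
  ],
  newtons=110,
)

```text
time: 11.75
eef_pos: [0.5832, 0.0671, 0.1034]
eef_rot: [-3.141, -0.0, -1.229]
force: [-1.9, -0.7, 7.0]
width: 0.0113
```

```bash
python3 - <<'E'
from station import *
from h import *
import pickle
s=telemetry.observe();p=eyes.snapshot("wrist");st(s)
crop(p,0,0,512,384,1.5,'pics/w14.png')
E
```

```text
t 11.75 [0.5832 0.0671 0.1034] [-1.7997e+02 -2.0000e-02 -7.0410e+01] F [-1.87 -0.68  7.04] M [-0.14  0.46  0.01] w 0.0113
```

View pics/w14.png

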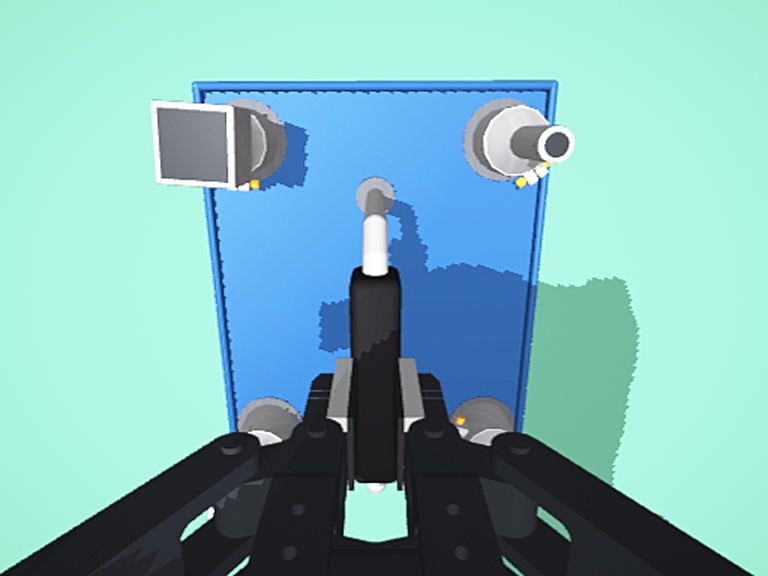

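Emit:
move_arm(
  deltas=[
    {"dx": 0,"dy": 0,"dz": -0.1,"ax": 0,"ay": 0,"az": 0,"grip": 0},
    {"dx": 0,"dy": 0,"dz": -0.3,"ax": 0,"ay": 0,"az": 0,"grip": 0},
    {"dx": 0,"dy": 0,"dz": -0.6,"ax": 0,"ay": 0,"az": 0,"grip": 0},
    {"dx": 0,"dy": 0,"dz": -0.9,"ax": 0,"ay": 0,"az": 0,"grip": 0},
    {"dx": 0,"dy": 0,"dz": -1.1,"ax": 0,"ay": 0,"az": 0,"grip": 0},
  ],
)

```text
time: 12.3
eef_pos: [0.5829, 0.0671, 0.1139]
eef_rot: [3.141, 0.0, -1.229]
force: [-0.5, -0.3, -5.6]
width: 0.0111
```

```bash
python3 - <<'E'
from station import *
from h import *
import pickle
s=telemetry.observe();p=eyes.snapshot("wrist");st(s)
crop(p,0,0,512,384,1.5,'pics/w15.png')
q=eyes.snapshot("scene");crop(q,205,130,120,110,6,'pics/s15.png')
E
```

```text
t 12.30 [0.5829 0.0671 0.1139] [ 1.7998e+02  1.0000e-02 -7.0410e+01] F [-0.54 -0.28 -5.59] M [-0.   -0.09  0.09] w 0.0111
```

View pics/w15.png

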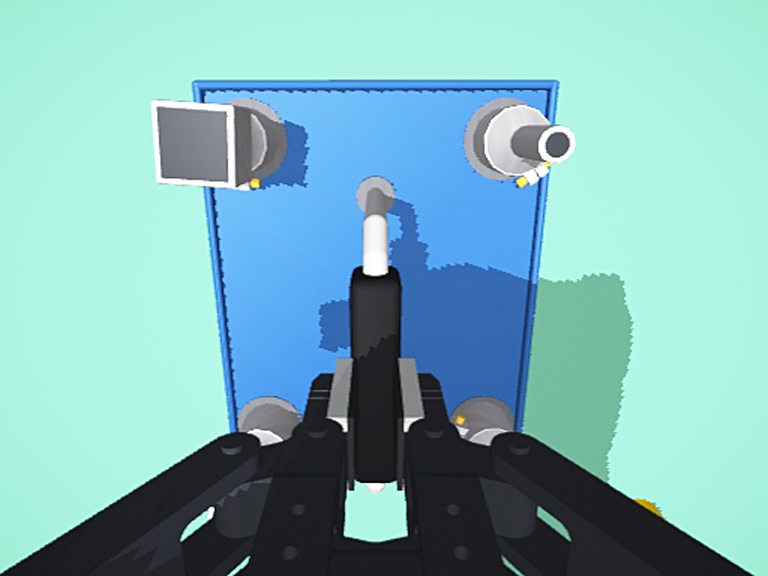

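View pics/s15.png

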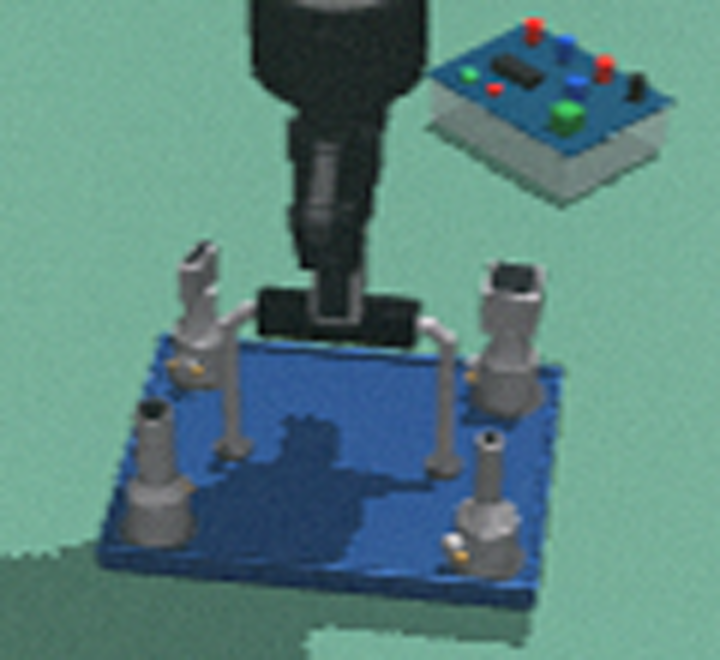

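Emit:
move_arm(
  deltas=[
    {"dx": 0,"dy": 0,"dz": -0.4,"ax": 0,"ay": 0,"az": 0,"grip": 0},
    {"dx": 0,"dy": 0,"dz": -1.2,"ax": 0,"ay": 0,"az": 0,"grip": 0},
    {"dx": 0,"dy": 0,"dz": -2.1,"ax": 0,"ay": 0,"az": 0,"grip": 0},
    {"dx": 0,"dy": 0,"dz": -3,"ax": 0,"ay": 0,"az": 0,"grip": 0},
    {"dx": 0,"dy": 0,"dz": -4,"ax": 0,"ay": 0,"az": 0,"grip": 0},
  ],
)

```text
time: 12.9
eef_pos: [0.5831, 0.0671, 0.1549]
eef_rot: [-3.141, -0.0, -1.229]
force: [-0.9, -0.6, -6.1]
width: 0.0113
```

Emit:
move_arm(
  deltas=[
    {"dx": 0,"dy": 0,"dz": -1,"ax": 0,"ay": 0,"az": 0,"grip": 0},
    {"dx": 0,"dy": 0,"dz": -2,"ax": 0,"ay": 0,"az": 0,"grip": 0},
    {"dx": 0,"dy": 0,"dz": -3,"ax": 0,"ay": 0,"az": 0,"grip": 0},
    {"dx": 0,"dy": 0,"dz": -3.8,"ax": 0,"ay": 0,"az": 0,"grip": 0},
    {"dx": 0,"dy": 0,"dz": -4.2,"ax": 0,"ay": 0,"az": 0,"grip": 0},
  ],
)

```text
time: 13.4
eef_pos: [0.5833, 0.0672, 0.197]
eef_rot: [-3.14, -0.0, -1.229]
force: [-0.0, 0.8, -6.1]
width: 0.0105
```

Emit:
move_arm(
  deltas=[
    {"dx": 0,"dy": 0,"dz": -0.3,"ax": 0,"ay": 0,"az": 0,"grip": 0},
    {"dx": 0,"dy": 0,"dz": -0.5,"ax": 0,"ay": 0,"az": 0,"grip": 0},
    {"dx": 0,"dy": 0,"dz": -0.5,"ax": 0,"ay": 0,"az": 0,"grip": 0},
    {"dx": 0,"dy": 0,"dz": -0.5,"ax": 0,"ay": 0,"az": 0,"grip": 0},
    {"dx": 0,"dy": 0,"dz": -0.5,"ax": 0,"ay": 0,"az": 0,"grip": 0},
  ],
)

```text
time: 13.9
eef_pos: [0.5828, 0.0671, 0.2005]
eef_rot: [3.141, 0.0, -1.229]
force: [-0.8, 0.2, -5.5]
width: 0.0113
```

```bash
python3 - <<'E'
from station import *
from h import *
import pickle
s=telemetry.observe();p=eyes.snapshot("wrist");st(s);pickle.dump((s,p),open('w16.pkl','wb'))
crop(p,0,0,512,384,1.5,'pics/w16.png')
q=eyes.snapshot("scene");crop(q,205,90,140,130,5,'pics/s16.png')
E
```

```text
t 13.90 [0.5828 0.0671 0.2005] [ 1.7996e+02  1.0000e-02 -7.0410e+01] F [-0.78  0.21 -5.47] M [ 0.01 -0.01  0.01] w 0.0113
```

View pics/w16.png

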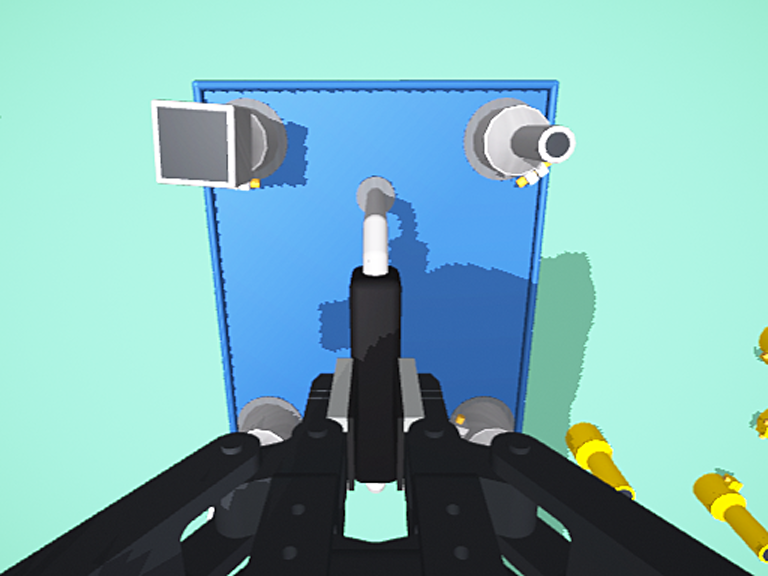

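View pics/s16.png

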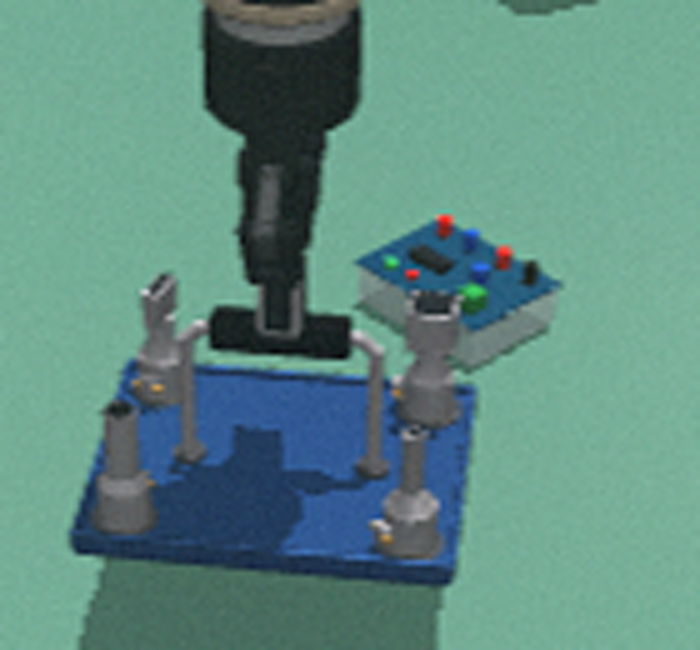

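The caddy image in the wrist view is unchanged since before the lift, so it has neither slipped nor tilted, and all four nozzles are seated. Feet are at 97 mm, so I add 3 mm and let it settle.

Emit:
move_arm(
  deltas=[
    {"dx": 0,"dy": 0,"dz": -0.1,"ax": 0,"ay": 0,"az": 0,"grip": 0},
    {"dx": 0,"dy": 0,"dz": -0.3,"ax": 0,"ay": 0,"az": 0,"grip": 0},
    {"dx": 0,"dy": 0,"dz": -0.3,"ax": 0,"ay": 0,"az": 0,"grip": 0},
    {"dx": 0,"dy": 0,"dz": -0.3,"ax": 0,"ay": 0,"az": 0,"grip": 0},
    {"dx": 0,"dy": 0,"dz": -0.3,"ax": 0,"ay": 0,"az": 0,"grip": 0},
  ],
)

```text
time: 14.5
eef_pos: [0.5829, 0.0671, 0.2039]
eef_rot: [3.142, -0.0, -1.229]
force: [0.0, 0.4, -6.0]
width: 0.0111
```

Emit:
move_arm(
  deltas=[
    {"dx": 0,"dy": 0,"dz": 0,"ax": 0,"ay": 0,"az": 0,"grip": 0},
    {"dx": 0,"dy": 0,"dz": 0,"ax": 0,"ay": 0,"az": 0,"grip": 0},
    {"dx": 0,"dy": 0,"dz": 0,"ax": 0,"ay": 0,"az": 0,"grip": 0},
    {"dx": 0,"dy": 0,"dz": 0,"ax": 0,"ay": 0,"az": 0,"grip": 0},
    {"dx": 0,"dy": 0,"dz": 0,"ax": 0,"ay": 0,"az": 0,"grip": 0},
  ],
)

```text
time: 15.0
eef_pos: [0.583, 0.0671, 0.2039]
eef_rot: [-3.142, -0.0, -1.229]
force: [0.0, -0.2, -6.0]
width: 0.0111
```

```bash
python3 - <<'E'
from station import *
from h import *
import pickle
s=telemetry.observe();p=eyes.snapshot("wrist");st(s);print(abs(s['dq']).max())
_,p0=pickle.load(open('w16.pkl','rb'))
d=cv2.absdiff(p['color'],p0['color']).max(2)[40:250,140:370];print('changed px on caddy',(d>60).mean())
q=eyes.snapshot("scene");crop(q,205,80,140,130,5,'pics/s17.png')
E
```

```text
t 15.00 [0.583  0.0671 0.2039] [-180.     -0.    -70.41] F [ 0.03 -0.23 -5.97] M [-0.02  0.03 -0.02] w 0.0111
0.0017307502818741643
changed px on caddy 0.007577639751552795
```

View pics/s17.png

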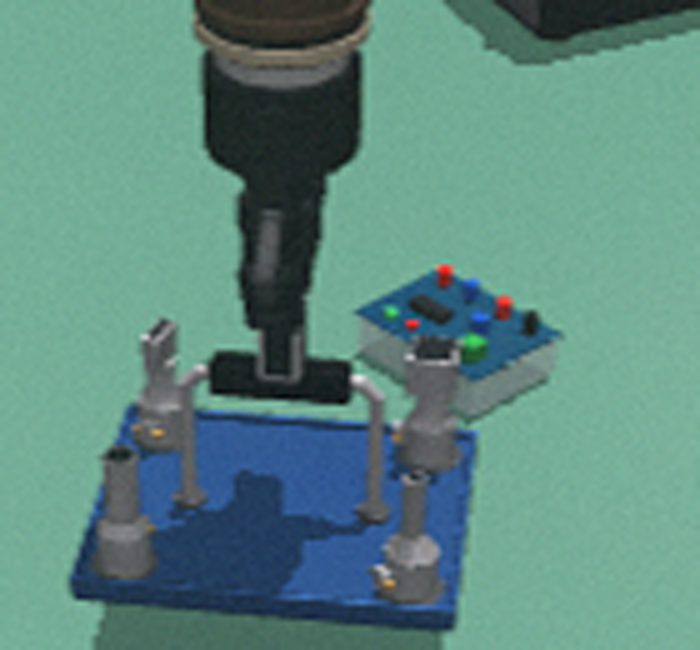

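The caddy is level and still, its feet are about 100 mm up, and all four nozzles are seated.

```bash
python3 -c "
from station import workorder
print(workorder.hand_in())"
```

```text
the job is handed in; nothing more can be done
None
```

I put the grey nozzle on the free spigot and pushed it home before letting go. Then I lifted the caddy by its handle, and the arm was still holding it when I handed the job in at about 15 s.

- **Nozzle:** contact came at the expected height, and I pressed with about 10 N. The pictures showed no brass or gap under the collar.
- **Caddy:** it moved up 100.5 mm from where it stood, so its feet are about 10 cm above the bench. The tool is vertical to within 0.1° and the arm was standing still. The wrist view of the caddy barely changed after lifting, so I saw no slip or tilt.
- **Nozzles on the caddy:** the last picture shows all four seated.
- **Other objects:** I did not touch the module, the jar, the screwdriver or the yellow nozzles.

**Checks that disagreed:**
- **First camera positions:** the scene and top cameras differed by about 4 to 8 mm, so I used the wrist camera instead.
- **Gripper opening:** it reads 3 to 5 mm less than the part it holds (15 mm on the 18 mm tube, 11 mm on the 16 mm grip). The pictures show both parts properly held.

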